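Turn over a jar tray and load it at the packing bench

ROBOT

A 7-joint arm with a two-finger parallel gripper is mounted at the origin on the work surface. World frame = base frame: x ahead of the robot, y to its left, z up, the work surface at z = 0. Lengths are in m, angles in rad, forces in N, time in s.
With the tool pointing down it reaches from about 0.35 to 0.9 m from the base axis. Payload 7.2 kg.
Tool frame: the origin (TCP) lies at the very end of the fingers, on their centre line; the grasp point (between the pads) lies 19 mm behind it; y points along the fingers, x is the direction in which the jaws open and shut, and the axes are right-handed (so a half turn about y gives the same grasp; the last joint's range is limited). The gripper opens to 85 mm and grips with 20 to 120 N. Pads are 22 mm wide; open, the fingers measure 114 mm over their backs; the gripper's body (76 mm by 85 mm) begins 54 mm behind the grasp point. The pads swing forward as they close: fully open they stand 13 mm farther back than shut.
Start: joints at [1.279, 0.411, -0.013, 1.596, 0.006, 1.134, -0.082], TCP at [0.139, -0.609, 0.231] pointing down, gripper open.
Joint ranges: [-2.95, 2.95], [-0.29, 1.99], [-1.47, 1.44], [0.14, 2.54], [-1.03, 4.17], [0.13, 1.85], [-2.86, 2.86]. Speed limits (rad/s): [2.39, 2.39, 3.01, 3.01, 3.14, 3.14, 3.14].

INTERFACE

Orientations are given as [roll, pitch, yaw] about the fixed x, y, z axes, in that order (R = Rz(yaw) Ry(pitch) Rx(roll)).
In Python, from bench import * gives the robot as it stands.
- The arm moves only by the tool step_arm, never from a script. Its argument "plan" is a list of rows, each a list of 2 entries, a list of its own where there are three numbers: the shift along the world's x, y, z in m, then the turn about the world's z in degrees. In form: [[[dx, dy, dz], spin], ...]. A call has 1 to 20 rows; each row is the pose to reach, as a shift and turn from the pose measured when the call began; what a row does not reach only later rows make up. A row lasts 1/8 s, in which the tool goes at most 62.5 mm and 10.7 degrees, less where a joint would pass 70% of its speed; a pose out of reach is approached as far as the arm can. A call with a gripper value outside its range is refused whole. "gripper" is the closure, from 0 (fully open) to 1 (shut), set as the call begins (left out, the last holds). The fingers move at their own pace and stop on an object; "squeeze" is the grip in N (left out, the last holds). Time passes only in rows, so rows that repeat a pose let the fingers close. It gives the time, the measured TCP pose, the force and the opening at its end, in the units of the state.
- get_state(): the state, without advancing time (a new reading comes with each control period).
- read_camera(name): name is "scene" or "top" or "wrist"; returns the picture (384x512x3 uint8, red, green, blue); there is no depth.
- camera_params(name): a dict with "camera_matrix" (3x3 intrinsics, pixels), "position" and "attitude" of the camera in the world; the wrist camera has in their place "tool_from_camera" (4x4, takes a point from camera to tool coordinates, whose origin is the TCP and whose axes are the tool frame's). Camera axes: x right, y up, looking along -z (the intrinsics and any distortion apply to the point x, -y, -z); pixel columns grow to the right and rows downward; lengths in m; the calibration is good to about 2 mm. A picture is of the moment at which its call begins: read the wrist's pose just before it. camera_params takes no time and is no camera call.
- job_done(): hands the job in, once; it reports no verdict.
The state is a dict: "clock": time; "qpos": joint angles; "joint_velocities": joint speeds; "joint_efforts": joint torques, N m; "tcp_pos": TCP position; "ee_rot": TCP orientation; "force": force on the tool from outside, world axes, zero at the start; "ft_torque": the same for the moment, N m; "width": finger opening in m.
Only numpy, scipy, OpenCV 4.12 (cv2) and the standard library are available. Lean on these libraries where they do the work, as an engineer would, in place of code of your own. Each camera call takes 0.05 s, during which the arm holds its last target.

TASK

The grey jar tray lies pockets-down on the plywood packing step. Slide it partly out over the step's front edge (the one facing the robot) so you can get hold of it from underneath, turn it over and lay it back flat on the step, pockets up, with nothing hanging over the edges. Then stand the two small jars in its two pockets, one in each, and leave everything else on the bench where it is.

Things in the scene. Friction and masses are not known exactly. Their poses are not given: they have to be found in the camera images.
- step: packing step, fixed: plywood board 320 (x) x 260 (y) x 18 mm, top 120 mm above the table, on a plinth set back 90 mm from the front edge and 20 mm from the sides, so 102 mm are free under the front edge. Origin: centre of its footprint on the table (z = 0). x points from the front edge (x = -160 mm, facing the robot) to the back edge (+160).
- tray: loose grey plastic slab 130 (x) x 160 (y) x 16 mm, about 250 g, wider than a gripper opens. Origin: centre of the pocketed face. z points out of the plain back, 16 mm from the origin: up at the start, down once turned over. At the start it lies on the step, -x side roughly to the step's front. Two blind round pockets 46 mm wide, 11 deep (5 mm floor) at x = 0, y = -38 and +38 mm.
- pocket_a (a point): centre of the floor of the tray's pocket at y = -38 mm (11 mm below its mouth)
- pocket_b (a point): centre of the floor of the tray's pocket at y = +38 mm (11 mm below its mouth)
- corner_1 (a point): corner of the tray at x = -65, y = -80 mm, mid thickness
- corner_2 (a point): corner of the tray at x = -65, y = +80 mm, mid thickness
- corner_3 (a point): corner of the tray at x = +65, y = +80 mm, mid thickness
- corner_4 (a point): corner of the tray at x = +65, y = -80 mm, mid thickness
- jar_a: small squat glass jar with metal lid, 40 mm diameter, 65 mm tall, about 120 g, standing on the table beside the step. Origin: centre of its underside, z up.
- jar_b: a second jar, the same as jar_a; either jar may go in either pocket
- bottle: amber glass bottle with black cap, 60 mm diameter, 150 tall, standing on the table; bystander (origin: centre of its underside)
- can: tin can, 68 mm diameter, 100 tall, standing on the table; bystander (origin: centre of its underside)
- tape: empty cardboard tape core, 54 mm outer diameter, 24 tall, lying flat near the back edge of the step; bystander (origin: centre of its underside)
- carton: closed cardboard carton 110 x 80 x 70 mm on the table; bystander (origin: centre of its underside)
- block: wooden block 110 x 45 x 30 mm on the table; bystander (origin: centre of its underside)
Mind the look-alikes: they are no part of the job. What is shaped like the jar_b but yellow is not meant. What is shaped like the tray but green is not meant.

How it is judged:
By the outcome, as a careful person would: the job done as asked, in the order asked, and still so for the second after the job is handed in, with the robot touching nothing.
It also fails if it takes over 72 s, if anything falls off the work surface, if the arm or the gripper's body presses on something with over 40 N, if the wrist force passes 120 N, or if a joint passes its speed limit or range.

## Working session

There is one attempt and no reset: what is moved stays moved. The work goes in short steps, Python scripts to look and compute and a tool call to move; the robot and the scene stay as the last step left them, time stands still between calls to the robot, and variables do not carry over. Pictures are saved under pics/ and viewed, and the job is handed in when it is done.

Besides the shell and the picture viewer there is one more tool, called after "Emit:" as a command line: name --argument value ..., lists and objects as JSON in quotes. step_arm: Moves the arm, as the interface text tells. Its arguments: {"type":"object","properties":{"plan":{"type":"array"},"gripper":{"type":"number"},"squeeze":{"type":"number"}},"required":["plan"]}

```bash
ls; mkdir -p pics; python3 - <<'E'
from bench import *
import cv2,json
s=get_state();print(s)
for n in ("scene","top","wrist"):
    p=camera_params(n);print(n,p)
    im=read_camera(n);cv2.imwrite(f"pics/{n}0.png",cv2.resize(im[:,:,::-1],None,fx=1.5,fy=1.5,interpolation=cv2.INTER_CUBIC))
E
```

```text
pics
{'clock': 0.0, 'qpos': array([ 1.27879549,  0.41193707, -0.01268037,  1.5970834 ,  0.00558529,
        1.13430759, -0.08218309]), 'joint_velocities': array([ 0.00210411,  0.00029487,  0.00169121, -0.00110636, -0.00022924,
       -0.00171605, -0.0003341 ]), 'joint_efforts': array([-2.71030121e-04, -6.00626421e+01,  6.81977011e-01, -2.99400866e+01,
        1.38286839e-02,  1.05510987e-02, -1.17348520e-05]), 'tcp_pos': array([ 0.13853873, -0.60891747,  0.23041398]), 'ee_rot': array([-1.57091662,  0.00169572, -1.34698908]), 'force': array([-0.71210271, -0.39597008, -0.50341585]), 'ft_torque': array([0.02955578, 0.00960007, 0.04064847]), 'width': 0.08561244818873462}
scene {'camera_matrix': array([[404.71941553,   0.        , 259.3011068 ],
       [  0.        , 404.71941553, 189.07669993],
       [  0.        ,   0.        ,   1.        ]]), 'position': array([0.95791856, 0.77022439, 0.84093262]), 'attitude': array([ 0.8515123 , -0.00587317,  2.65339755])}
top {'camera_matrix': array([[465.66633767,   0.        , 248.51669925],
       [  0.        , 465.66633767, 192.04476934],
       [  0.        ,   0.        ,   1.        ]]), 'position': array([0.24992912, 0.0421379 , 1.4870494 ]), 'attitude': array([ 1.98866443e-01,  3.08577998e-04, -1.59296869e+00])}
wrist {'camera_matrix': array([[306.67160529,   0.        , 256.70774588],
       [  0.        , 306.67160529, 193.68570232],
       [  0.        ,   0.        ,   1.        ]]), 'tool_from_camera': array([[ 9.99999614e-01,  8.52469428e-04, -2.11464668e-04,
         4.35084561e-04],
       [-4.52371401e-04,  2.93525273e-01, -9.55951207e-01,
        -1.43180302e-01],
       [-7.52848954e-04,  9.55950934e-01,  2.93525546e-01,
         7.53319328e-02],
       [ 0.00000000e+00,  0.00000000e+00,  0.00000000e+00,
         1.00000000e+00]])}
```

View pics/scene0.png

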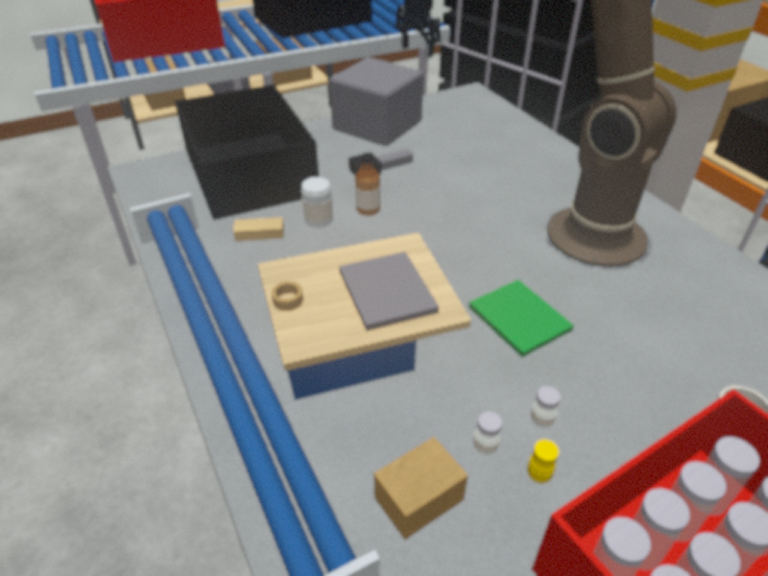

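View pics/top0.png

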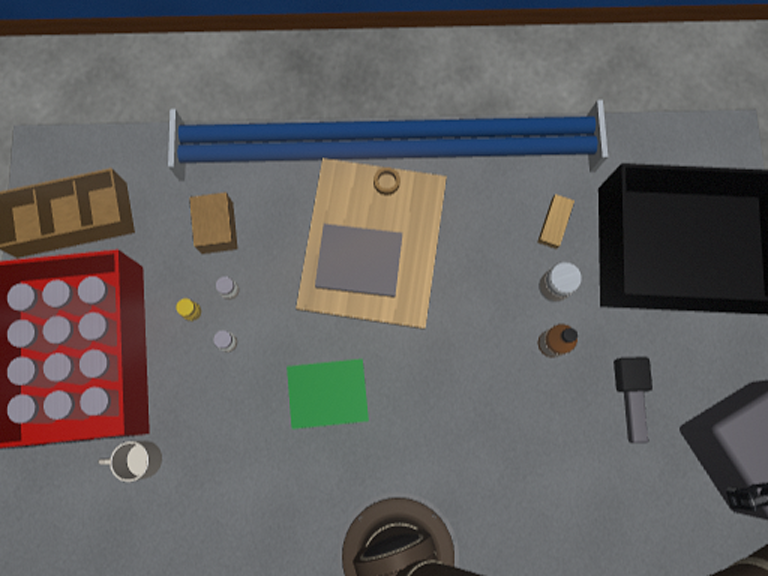

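```bash
cat > h.py <<'E'
from bench import *
import numpy as np, cv2
from scipy.spatial.transform import Rotation as Ro
def cam(n,st=None):
    p=camera_params(n);K=np.array(p["camera_matrix"])
    if "position" in p: return K,Ro.from_euler("xyz",p["attitude"]).as_matrix(),np.array(p["position"])
    st=st or get_state();T=np.array(p["tool_from_camera"]);R=Ro.from_euler("xyz",st["ee_rot"]).as_matrix()
    return K,R@T[:3,:3],R@T[:3,3]+st["tcp_pos"]
def ray(n,uv,z,c=None):
    K,R,t=c or cam(n);uv=np.atleast_2d(uv).astype(float)
    d=np.c_[(uv[:,0]-K[0,2])/K[0,0],-(uv[:,1]-K[1,2])/K[1,1],-np.ones(len(uv))]@R.T
    return t+d*((z-t[2])/d[:,2])[:,None]
def proj(n,P,c=None):
    K,R,t=c or cam(n);q=(np.atleast_2d(P)-t)@R
    return np.c_[K[0,0]*q[:,0]/-q[:,2]+K[0,2],K[1,1]*q[:,1]/q[:,2]+K[1,2]]
def save(n,name,crop=None,f=1.5):
    im=read_camera(n)[:,:,::-1]
    if crop: im=im[crop[1]:crop[3],crop[0]:crop[2]]
    im=cv2.resize(im,None,fx=f,fy=f,interpolation=cv2.INTER_CUBIC);cv2.imwrite("pics/"+name+".png",im);return im
E
python3 - <<'E'
from h import *
np.set_printoptions(precision=4,suppress=True)
print("step",ray("top",np.array([[297,310],[425,327],[446,176],[323,158]])/1.5,.12))
print("tray",ray("top",np.array([[316,289],[394,296],[402,233],[322,225]])/1.5,.136))
print("green",ray("top",np.array([[292,428],[368,419],[363,360],[288,367]])/1.5,.016))
print("jars",ray("top",np.array([[225,285],[222,339],[185,308]])/1.5,.065))
print("tape",ray("top",np.array([[386,181]])/1.5,.144))
print("scene step",ray("scene",np.array([[468,322],[418,236],[259,263],[286,362]])/1.5,.12))
print("scene tray",ray("scene",np.array([[436,307],[405,254],[340,264],[369,325]])/1.5,.136))
print("scene jars",ray("scene",np.array([[548,396],[490,422],[545,450]])/1.5,.065))
E
python3 - <<'E'
import cv2
im=cv2.imread('pics/top0.png');cv2.imwrite('pics/topz.png',cv2.resize(im[130:450,170:470],None,fx=1.8,fy=1.8))
E
```

```text
step [[ 0.4843  0.1877  0.12  ]
 [ 0.4447 -0.0649  0.12  ]
 [ 0.7578 -0.1198  0.12  ]
 [ 0.8028  0.1336  0.12  ]]
tray [[ 0.5228  0.1485  0.136 ]
 [ 0.5053 -0.0049  0.136 ]
 [ 0.6334 -0.0246  0.136 ]
 [ 0.6537  0.1357  0.136 ]]
green [[0.2553 0.2093 0.016 ]
 [0.2701 0.052  0.016 ]
 [0.3924 0.06   0.016 ]
 [0.3812 0.2178 0.016 ]]
jars [[0.5498 0.3432 0.065 ]
 [0.437  0.3471 0.065 ]
 [0.5031 0.4248 0.065 ]]
tape [[0.7409 0.0049 0.144 ]]
scene step [[ 0.4962  0.1934  0.12  ]
 [ 0.4499 -0.0546  0.12  ]
 [ 0.7562 -0.1192  0.12  ]
 [ 0.7988  0.1352  0.12  ]]
scene tray [[ 0.5344  0.151   0.136 ]
 [ 0.5108  0.001   0.136 ]
 [ 0.6305 -0.0283  0.136 ]
 [ 0.6538  0.1369  0.136 ]]
scene jars [[0.4405 0.3498 0.065 ]
 [0.5521 0.3479 0.065 ]
 [0.5089 0.427  0.065 ]]
```

View pics/topz.png

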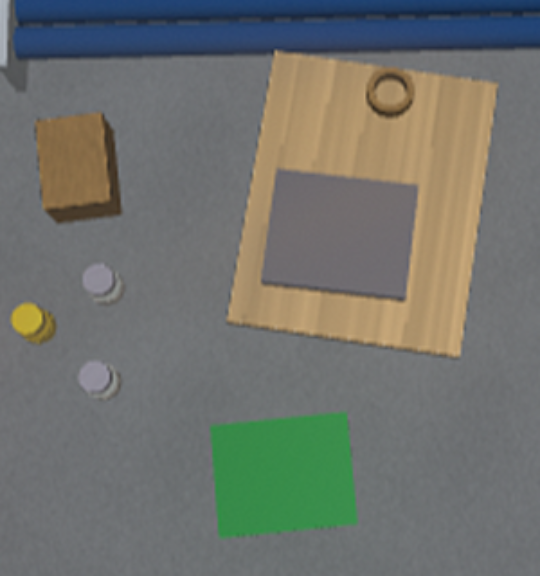

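```bash
cat > seg.py <<'E'
from h import *
from scipy.optimize import least_squares
from scipy.ndimage import distance_transform_edt as edt
def fitrect(mask,n,z,lx,ly,c=None):
    cs,_=cv2.findContours(mask.astype(np.uint8),cv2.RETR_EXTERNAL,cv2.CHAIN_APPROX_NONE)
    ct=max(cs,key=cv2.contourArea)[:,0].astype(float)
    W=ray(n,ct,z,c)[:,:2]
    (cx,cy),(w,h),a=cv2.minAreaRect(W.astype(np.float32)*1000)
    return W,np.array([cx,cy])/1000,(w,h),a
def fit(W,x0,lx,ly,grow=0.0008):
    def r(p):
        d=W-p[:2];c,s=np.cos(p[2]),np.sin(p[2])
        u=abs(d@[c,s])-lx/2;v=abs(d@[-s,c])-ly/2
        o=np.where((u>0)&(v>0),np.hypot(u,v),np.maximum(u,v))
        return o+grow
    s=least_squares(r,x0,loss="soft_l1",f_scale=.003)
    return s.x,np.abs(r(s.x)).mean()
E
python3 - <<'E'
from seg import *
np.set_printoptions(precision=4,suppress=True)
im=read_camera("top").astype(int);np.save("top0.npy",im)
hsv=cv2.cvtColor(im.astype(np.uint8),cv2.COLOR_RGB2HSV)
for (u,v) in [(240,170),(270,130),(220,262),(200,220),(150,190)]: print(u,v,im[v,u],hsv[v,u])
E
```

```text
240 170 [115 109 110] [175  13 115]
270 130 [175 148 107] [ 18  99 175]
220 262 [ 56 140  73] [ 66 153 140]
200 220 [111 113 115] [105   9 115]
150 190 [142 140 151] [125  19 151]
```

```bash
python3 - <<'E'
from seg import *
np.set_printoptions(precision=4,suppress=True)
im=np.load("top0.npy").astype(np.uint8);hsv=cv2.cvtColor(im,cv2.COLOR_RGB2HSV)
tan=((hsv[...,0]>8)&(hsv[...,0]<28)&(hsv[...,1]>55)&(hsv[...,2]>100)).astype(np.uint8)
roi=np.zeros_like(tan);roi[95:225,190:305]=1
st=tan&roi
cs,_=cv2.findContours(st,cv2.RETR_EXTERNAL,cv2.CHAIN_APPROX_NONE)
ct=max(cs,key=cv2.contourArea);W=ray("top",ct[:,0],.12)[:,:2]
print("step",*fit(W,[.62,.03,-.15],.32,.26))
fill=np.zeros_like(st);cv2.drawContours(fill,[ct],-1,1,-1)
tr=fill&(1-tan);tr=cv2.morphologyEx(tr,cv2.MORPH_OPEN,np.ones((5,5)))
cs,_=cv2.findContours(tr,cv2.RETR_EXTERNAL,cv2.CHAIN_APPROX_NONE)
ct=max(cs,key=cv2.contourArea);W=ray("top",ct[:,0],.136)[:,:2]
print("tray",*fit(W,[.58,.06,-.15],.13,.16))
g=((hsv[...,0]>50)&(hsv[...,0]<80)&(hsv[...,1]>90)).astype(np.uint8)
cs,_=cv2.findContours(g,cv2.RETR_EXTERNAL,cv2.CHAIN_APPROX_NONE)
ct=max(cs,key=cv2.contourArea);W=ray("top",ct[:,0],.016)[:,:2]
print("green",*fit(W,[.32,.13,0],.13,.16))
E
```

```text
step [ 0.6232  0.0361 -0.1748] 0.0008942960049793833
tray [ 0.5812  0.0641 -0.1393] 0.0008419401740088203
green [0.3257 0.137  0.0795] 0.0010855292912698169
```

Emit:
step_arm --plan '[[[0.02, 0.02, 0.03], -2], [[0.055, 0.065, 0.05], -4], [[0.09, 0.11, 0.05], -6], [[0.13, 0.16, 0.05], -8], [[0.17, 0.21, 0.05], -10], [[0.21, 0.26, 0.05], -12], [[0.25, 0.31, 0.05], -14], [[0.29, 0.36, 0.05], -16], [[0.33, 0.41, 0.05], -18], [[0.37, 0.46, 0.05], -20], [[0.41, 0.51, 0.05], -22], [[0.45, 0.56, 0.05], -22.8], [[0.49, 0.61, 0.04], -22.8], [[0.52, 0.64, 0.02], -22.8], [[0.5325, 0.657, -0.02], -22.8], [[0.5325, 0.657, -0.06], -22.8], [[0.5325, 0.657, -0.09], -22.8], [[0.5325, 0.657, -0.105], -22.8], [[0.5325, 0.657, -0.105], -22.8]]' --gripper 0

```text
clock: 2.58
tcp_pos: [0.6706, 0.0477, 0.125]
ee_rot: [-1.573, 0.001, -1.745]
force: [0.0, -0.1, 0.6]
width: 0.0852
```

```bash
python3 - <<'E'
from h import *
a=save("scene","s1",(150,120,350,270),3);b=save("wrist","w1",None,1.2)
E
```

```text
(no output)
```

View pics/s1.png

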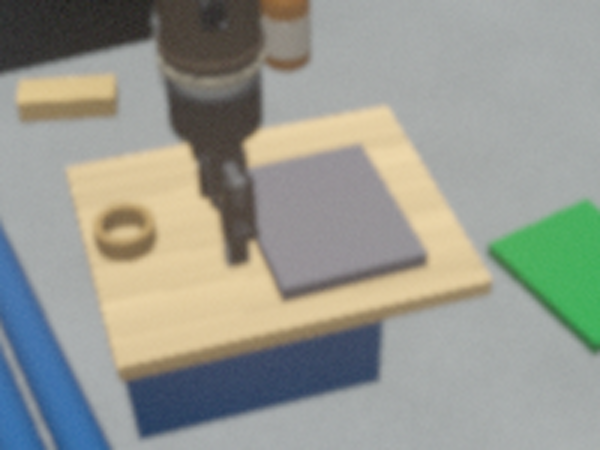

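View pics/w1.png

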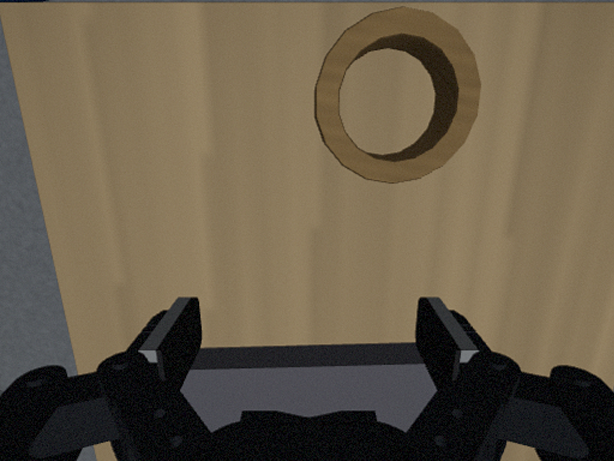

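Emit:
step_arm --plan '[[[0, 0, -0.006], 0], [[0, 0, -0.011], 0], [[0, 0, -0.011], 0], [[-0.01, 0.002, -0.011], 0], [[-0.02, 0.0035, -0.011], 0], [[-0.03, 0.0053, -0.011], 0], [[-0.04, 0.007, -0.011], 0], [[-0.05, 0.0088, -0.011], 0], [[-0.06, 0.0106, -0.011], 0], [[-0.07, 0.0123, -0.011], 0], [[-0.08, 0.014, -0.011], 0], [[-0.0847, 0.0149, -0.011], 0], [[-0.0847, 0.0149, -0.011], 0]]'

```text
clock: 4.3
tcp_pos: [0.5867, 0.0629, 0.1161]
ee_rot: [-1.57, 0.001, -1.745]
force: [0.4, 0.1, -0.5]
width: 0.0859
```

```bash
cat > tr.py <<'E'
from seg import *
np.set_printoptions(precision=4,suppress=True)
import sys
C=np.array([.6232,.0361]);Y=-.1748
ex=np.array([np.cos(Y),np.sin(Y)]);ey=np.array([-ex[1],ex[0]])
def stp(p): d=np.array(p)[...,:2]-C; return np.stack([d@ex,d@ey],-1)
def wld(x,y): return C+x*ex+y*ey
E
python3 - <<'E'
from tr import *
print(get_state()["tcp_pos"],get_state()["force"],stp(get_state()["tcp_pos"]))
save("scene","s2",(150,120,350,270),3);save("top","t2",(160,80,340,260),3)
E
```

```text
[0.5867 0.0629 0.1161] [ 0.3611  0.1249 -0.497 ] [-0.0406  0.02  ]
```

View pics/s2.png

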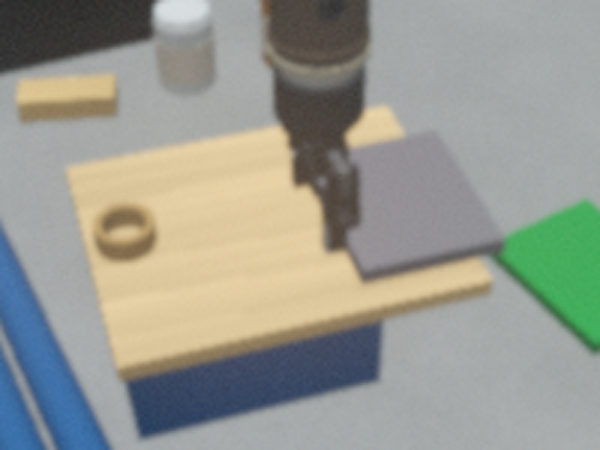

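View pics/t2.png

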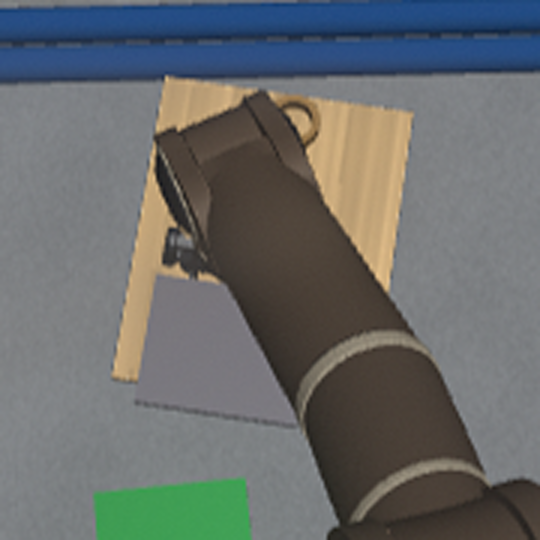

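```bash
python3 - <<'E'
from tr import *
print(stp(ray("top",[[160+134.5/3,80+402/3],[160+155.5/3,80+274/3],[160+292/3,80+426/3]],.136)))
print(stp(ray("scene",[[150+503/3,120+239/3],[150+434/3,120+133/3]],.136)))
E
```

```text
[[-0.1839  0.0994]
 [-0.0539  0.1007]
 [-0.1839 -0.0562]]
[[-0.1804  0.1013]
 [-0.179  -0.0545]]
```

```bash
python3 - <<'E'
from h import *
np.set_printoptions(precision=4,suppress=True)
p=camera_params("wrist");K=p["camera_matrix"];T=p["tool_from_camera"]
for nm,uv in dict(kn_out=(0,350),kn2=(29,308),kntop=(40,304),joint_in=(95,298),tipL_out=(116,298),tip_low=(128,300),padtop_in=(166,250),padtop_out=(152,248),bodytop=(205,342)).items():
    d=T[:3,:3]@np.array([(uv[0]-K[0,2])/K[0,0],-(uv[1]-K[1,2])/K[1,1],-1]);o=T[:3,3]
    for z in (.013,0,-.011):
        print(nm,z,o+d*(z-o[2])/d[2])
E
```

```text
kn_out 0.013 [-0.0668 -0.0786  0.013 ]
kn_out 0 [-0.0808 -0.0651  0.    ]
kn_out -0.011 [-0.0926 -0.0537 -0.011 ]
kn2 0.013 [-0.0712 -0.0617  0.013 ]
kn2 0 [-0.0861 -0.0447  0.    ]
kn2 -0.011 [-0.0987 -0.0304 -0.011 ]
kntop 0.013 [-0.0691 -0.0597  0.013 ]
kntop 0 [-0.0836 -0.0423  0.    ]
kntop -0.011 [-0.0958 -0.0276 -0.011 ]
joint_in 0.013 [-0.0531 -0.0566  0.013 ]
joint_in 0 [-0.0642 -0.0386  0.    ]
joint_in -0.011 [-0.0736 -0.0234 -0.011 ]
tipL_out 0.013 [-0.0462 -0.0566  0.013 ]
tipL_out 0 [-0.0558 -0.0386  0.    ]
tipL_out -0.011 [-0.064  -0.0234 -0.011 ]
tip_low 0.013 [-0.0418 -0.0577  0.013 ]
tip_low 0 [-0.0505 -0.0399  0.    ]
tip_low -0.011 [-0.0579 -0.0249 -0.011 ]
padtop_in 0.013 [-0.0392 -0.0229  0.013 ]
padtop_in 0 [-0.0474  0.0021  0.    ]
padtop_in -0.011 [-0.0543  0.0233 -0.011 ]
padtop_out 0.013 [-0.0459 -0.021   0.013 ]
padtop_out 0 [-0.0555  0.0044  0.    ]
padtop_out -0.011 [-0.0636  0.0259 -0.011 ]
bodytop 0.013 [-0.0137 -0.0759  0.013 ]
bodytop 0 [-0.0166 -0.0619  0.    ]
bodytop -0.011 [-0.0191 -0.05   -0.011 ]
```

```bash
python3 -c "
import cv2;im=cv2.imread('pics/w1.png');cv2.imwrite('pics/w1z.png',cv2.resize(im[270:,:330],None,fx=2.4,fy=2.4,interpolation=2))"
```

```text
(no output)
```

View pics/w1z.png

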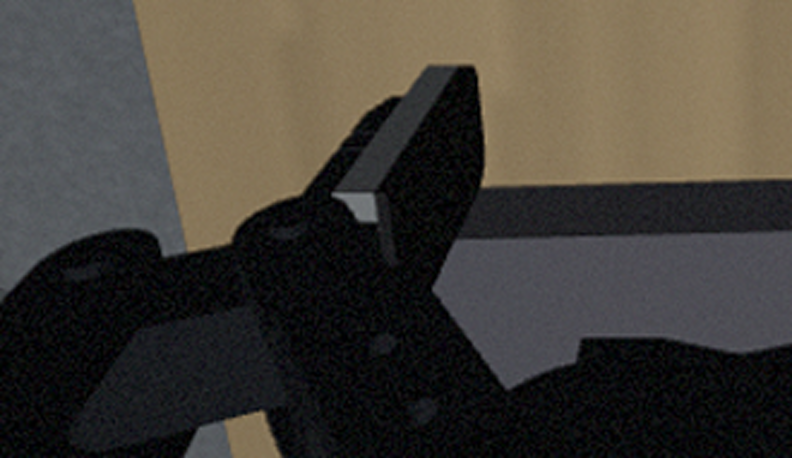

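Emit:
step_arm --plan '[[[0.008, -0.001, 0.0], 0], [[0.008, -0.001, 0.04], 10], [[0, 0, 0.08], 20], [[-0.02, 0.004, 0.1], 30], [[-0.04, 0.008, 0.1], 40], [[-0.06, 0.012, 0.1], 50], [[-0.08, 0.015, 0.1], 60], [[-0.1, 0.019, 0.1], 70], [[-0.12, 0.022, 0.1], 80], [[-0.13, 0.025, 0.1], 90], [[-0.144, 0.0269, 0.1], 100], [[-0.144, 0.0269, 0.1], 110], [[-0.144, 0.0269, 0.1], 120], [[-0.144, 0.0269, 0.1], 130], [[-0.144, 0.0269, 0.1], 140], [[-0.144, 0.0269, 0.08], 150], [[-0.144, 0.0269, 0.06], 160], [[-0.144, 0.0269, 0.04], 170], [[-0.144, 0.0269, 0.017], 180], [[-0.144, 0.0269, 0.017], 180]]'

```text
clock: 6.9
tcp_pos: [0.4426, 0.0895, 0.1319]
ee_rot: [-1.566, 0.001, 1.395]
force: [-0.5, 0.8, 0.4]
width: 0.0852
```

```bash
python3 - <<'E'
from tr import *
s=get_state();print(s["tcp_pos"],s["ee_rot"],stp(s["tcp_pos"]),s["qpos"])
save("scene","s3",(190,100,370,235),3.3);save("top","t3",(160,80,340,260),3)
E
```

```text
[0.4426 0.0895 0.1319] [-1.5663  0.001   1.3951] [-0.1871  0.0212] [ 0.5502  0.4435 -1.0527  2.0588  0.4866  0.9167  0.6244]
```

View pics/s3.png

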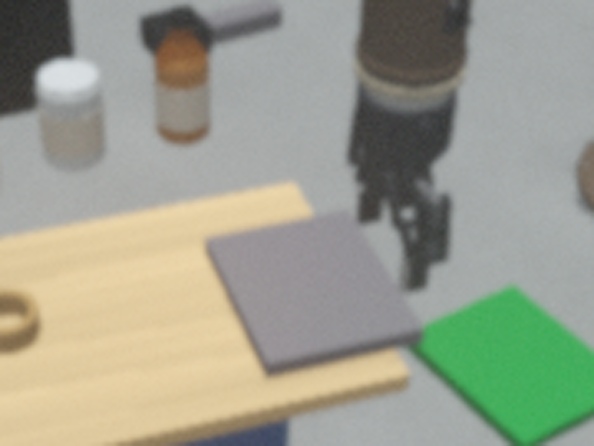

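View pics/t3.png

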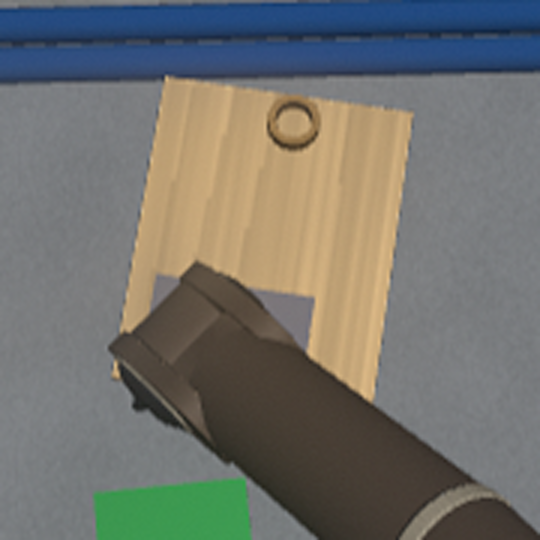

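Emit:
step_arm --plan '[[[0, 0, -0.005], 0], [[0, 0, -0.009], 0], [[-0.002, 0.0003, -0.0115], 0], [[-0.0036, 0.0006, -0.0136], 0], [[-0.005, 0.0008, -0.0163], 0], [[-0.0058, 0.001, -0.019], 0], [[-0.0063, 0.0011, -0.022], 0], [[-0.0065, 0.0011, -0.025], 0], [[-0.0065, 0.0011, -0.025], 0]]'

```text
clock: 8.12
tcp_pos: [0.4366, 0.0912, 0.1082]
ee_rot: [-1.568, 0.001, 1.393]
force: [-0.8, -0.6, 2.7]
width: 0.0854
```

```bash
python3 - <<'E'
from tr import *
s=get_state();print(s["tcp_pos"],s["force"],stp(s["tcp_pos"]))
save("scene","s4",(190,100,370,235),3.3)
E
```

```text
[0.4366 0.0912 0.1082] [-0.7595 -0.5849  2.7429] [-0.1933  0.0219]
```

View pics/s4.png

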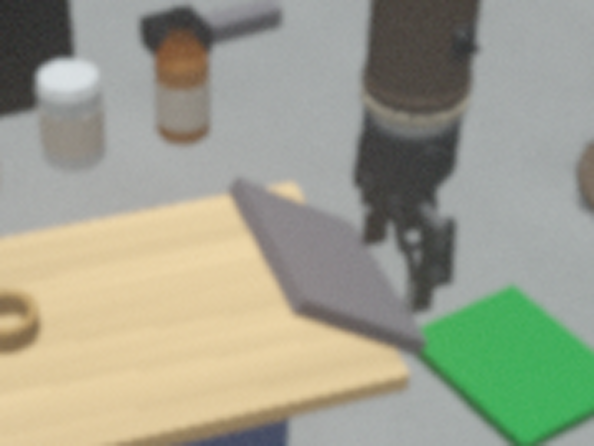

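Emit:
step_arm --plan '[[[0, 0, -0.003], 0], [[0.0003, 0, -0.0053], 0], [[0.0006, -0.0001, -0.0073], 0], [[0.001, -0.0002, -0.009], 0], [[0.001, -0.0002, -0.009], 0]]'

```text
clock: 8.8
tcp_pos: [0.4373, 0.091, 0.099]
ee_rot: [-1.568, 0.001, 1.393]
force: [-2.5, 1.3, 1.5]
width: 0.086
```

```bash
python3 - <<'E'
from tr import *
s=get_state();print(s["tcp_pos"],s["force"],stp(s["tcp_pos"]))
save("scene","s5",(190,100,370,235),3.3)
E
```

```text
[0.4373 0.091  0.099 ] [-2.4764  1.3409  1.4932] [-0.1927  0.0218]
```

View pics/s5.png

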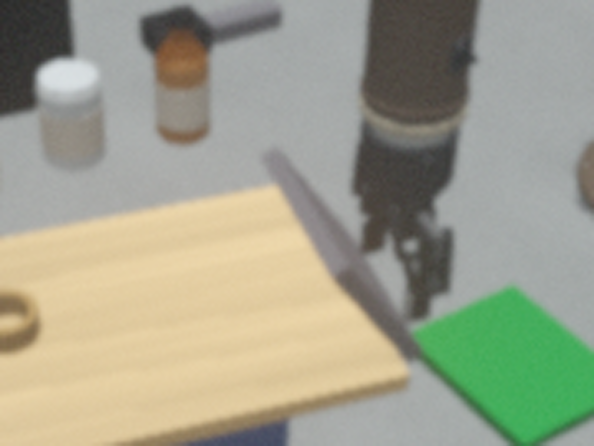

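```bash
cat >> tr.py <<'E'
def platepts(th,s,y0=.0215,n="scene",crop=(190,100),f=3.3):
    th=np.radians(th);u=np.array([np.cos(th),np.sin(th)]);nn=np.array([-np.sin(th),np.cos(th)])
    out={}
    for nm,a,b in (("fb",-s,0),("fp",-s,.016),("rb",.13-s,0),("rp",.13-s,.016)):
        q=np.array([-.16,.12])+a*u+b*nn
        for sy in (1,-1):
            w=wld(q[0],y0+sy*.08);p=proj(n,[w[0],w[1],q[1]])[0]
            out[nm+"+-"[sy<0]]=((p-crop)*f).round(0)
    return out
E
python3 - <<'E'
from tr import *
for t in (55,60,65,70): print(t,platepts(t,.0225))
E
```

```text
55 {'fb+': array([408., 363.]), 'fb-': array([335., 242.]), 'fp+': array([425., 351.]), 'fp-': array([349., 231.]), 'rb+': array([328., 279.]), 'rb-': array([257., 158.]), 'rp+': array([346., 266.]), 'rp-': array([273., 146.])}
60 {'fb+': array([406., 364.]), 'fb-': array([333., 243.]), 'fp+': array([423., 353.]), 'fp-': array([348., 233.]), 'rb+': array([339., 272.]), 'rb-': array([266., 151.]), 'rp+': array([357., 260.]), 'rp-': array([283., 140.])}
65 {'fb+': array([404., 366.]), 'fb-': array([331., 244.]), 'fp+': array([422., 356.]), 'fp-': array([347., 235.]), 'rb+': array([350., 265.]), 'rb-': array([276., 145.]), 'rp+': array([369., 254.]), 'rp-': array([293., 135.])}
70 {'fb+': array([402., 367.]), 'fb-': array([329., 245.]), 'fp+': array([420., 358.]), 'fp-': array([345., 237.]), 'rb+': array([361., 259.]), 'rb-': array([286., 139.]), 'rp+': array([381., 249.]), 'rp-': array([304., 130.])}
```

Emit:
step_arm --plan '[[[0.001, -0.0002, -0.0005], 0], [[0.002, -0.0004, -0.001], 0], [[0.003, -0.0005, -0.0013], 0], [[0.0035, -0.0006, -0.0015], 0]]'

```text
clock: 9.35
tcp_pos: [0.4386, 0.0905, 0.0968]
ee_rot: [-1.564, 0.002, 1.394]
force: [-7.8, 2.4, -3.2]
width: 0.0854
```

```bash
python3 - <<'E'
from tr import *
s=get_state();print(s["tcp_pos"],s["force"],stp(s["tcp_pos"]))
save("scene","s6",(190,100,370,235),3.3)
E
```

```text
[0.4386 0.0905 0.0968] [-7.7503  2.4051 -3.2247] [-0.1912  0.0214]
```

View pics/s6.png

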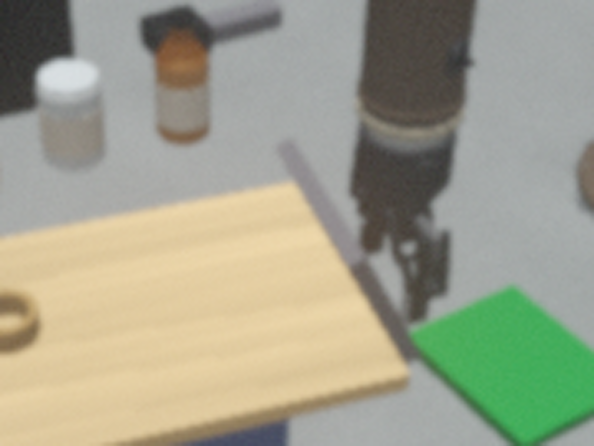

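Emit:
step_arm --plan '[[[0.001, -0.0002, -0.0037], 0], [[-0.0007, 0.0001, -0.0073], 0], [[-0.0023, 0.0004, -0.011], 0], [[-0.0039, 0.0007, -0.0147], 0], [[-0.0055, 0.001, -0.0183], 0]]'

```text
clock: 10.02
tcp_pos: [0.4332, 0.0914, 0.0783]
ee_rot: [-1.564, 0.002, 1.394]
force: [-0.4, -0.2, -0.1]
width: 0.0856
```

```bash
python3 - <<'E'
from tr import *
s=get_state();print(s["tcp_pos"],s["force"],stp(s["tcp_pos"]))
save("scene","s7",(190,100,370,235),3.3)
E
```

```text
[0.4332 0.0914 0.0783] [-0.3717 -0.2008 -0.0908] [-0.1967  0.0214]
```

View pics/s7.png

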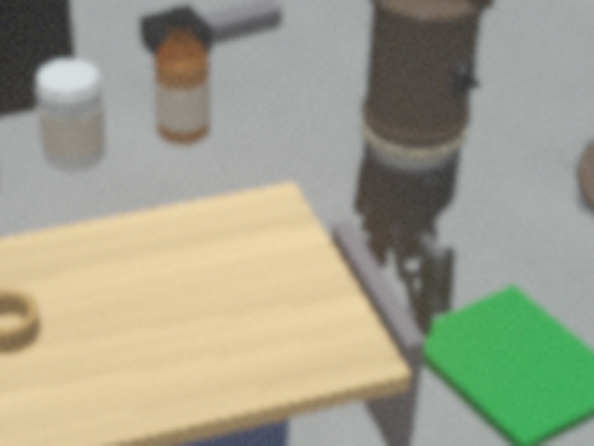

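```bash
python3 - <<'E'
from tr import *
save("scene","s8",(230,130,390,270),3.7)
s=get_state();print(s["tcp_pos"],s["force"])
for t,s in ((66,.128),(70,.127),(75,.124),(80,.122),(66,.11)): print(t,s,platepts(t,s,crop=(230,130),f=3.7))
E
```

```text
[0.4328 0.0914 0.0781] [-0.482   0.4864 -1.0928]
66 0.128 {'fb+': array([345., 378.]), 'fb-': array([264., 243.]), 'fp+': array([364., 368.]), 'fp-': array([281., 234.]), 'rb+': array([294., 279.]), 'rb-': array([212., 143.]), 'rp+': array([315., 268.]), 'rp-': array([231., 133.])}
70 0.127 {'fb+': array([334., 383.]), 'fb-': array([254., 247.]), 'fp+': array([353., 374.]), 'fp-': array([272., 239.]), 'rb+': array([294., 278.]), 'rb-': array([212., 142.]), 'rp+': array([315., 268.]), 'rp-': array([231., 133.])}
75 0.124 {'fb+': array([321., 387.]), 'fb-': array([242., 251.]), 'fp+': array([340., 378.]), 'fp-': array([259., 243.]), 'rb+': array([294., 275.]), 'rb-': array([212., 139.]), 'rp+': array([315., 266.]), 'rp-': array([231., 131.])}
80 0.122 {'fb+': array([307., 390.]), 'fb-': array([230., 254.]), 'fp+': array([327., 383.]), 'fp-': array([247., 247.]), 'rb+': array([294., 273.]), 'rb-': array([212., 137.]), 'rp+': array([316., 265.]), 'rp-': array([231., 131.])}
66 0.11 {'fb+': array([339., 365.]), 'fb-': array([258., 230.]), 'fp+': array([357., 355.]), 'fp-': array([275., 221.]), 'rb+': array([287., 264.]), 'rb-': array([205., 128.]), 'rp+': array([307., 253.]), 'rp-': array([223., 118.])}
```

View pics/s8.png

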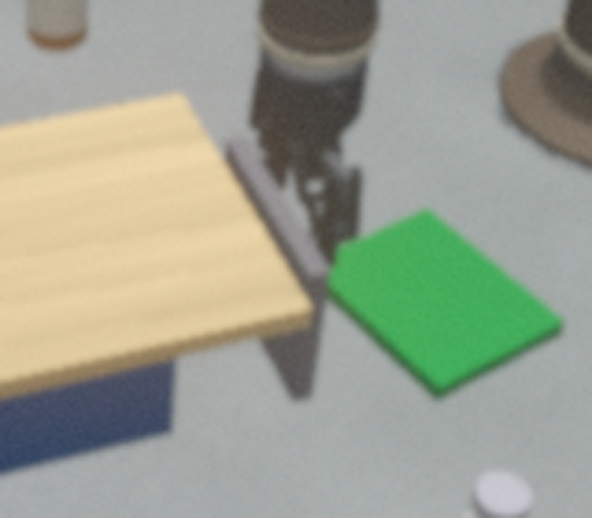

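```bash
python3 - <<'E'
from tr import *
save("scene","s9",(280,160,330,245),9)
def pt(x,z,y): 
    w=wld(x,y);return ((proj("scene",[w[0],w[1],z])[0]-(280,160))*9).round(0)
for th,xb in ((90,0),(90,-5),(90,-9),(85,-11),(95,-1)):
    t=np.radians(th);u=np.array([np.cos(t),np.sin(t)]);n=np.array([-np.sin(t),np.cos(t)])
    b=np.array([-.16+xb/1000,0])
    if n[1]<0:b=b-[0,16e-3*n[1]]
    print(th,xb,[pt(*(b+a*u+c*n),.1015).tolist() for a,c in((0,0),(0,.016),(.13,0),(.13,.016))])
E
```

```text
90 0 [[234.0, 695.0], [282.0, 683.0], [271.0, 388.0], [323.0, 376.0]]
90 -5 [[249.0, 691.0], [297.0, 679.0], [288.0, 384.0], [339.0, 372.0]]
90 -9 [[261.0, 688.0], [309.0, 676.0], [301.0, 381.0], [352.0, 370.0]]
85 -11 [[267.0, 687.0], [315.0, 672.0], [270.0, 389.0], [322.0, 374.0]]
95 -1 [[238.0, 691.0], [285.0, 682.0], [312.0, 376.0], [362.0, 368.0]]
```

View pics/s9.png

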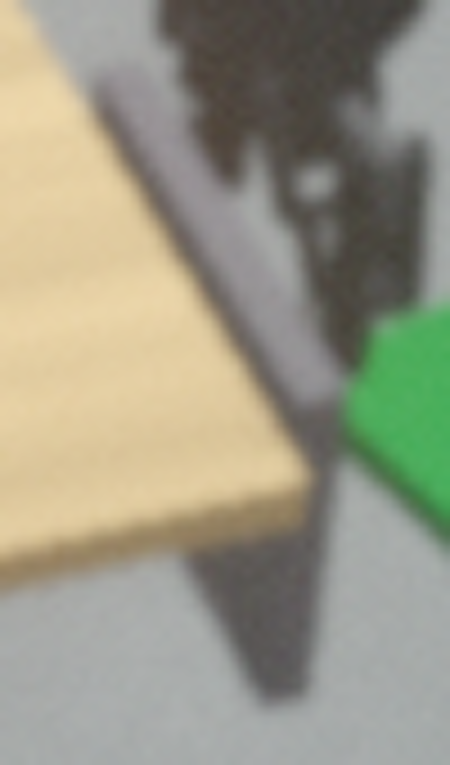

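Emit:
step_arm --plan '[[[-0.003, 0.0005, 0.005], 0], [[-0.006, 0.001, 0.03], 0], [[-0.006, 0.001, 0.07], 0], [[-0.006, 0.001, 0.12], -5], [[0, 0, 0.125], -15], [[0.005, 0, 0.125], -25], [[0.01, 0, 0.125], -35], [[0.015, 0, 0.125], -45], [[0.02, 0, 0.125], -55], [[0.0228, -0.0014, 0.125], -65], [[0.0228, -0.0014, 0.125], -75], [[0.0228, -0.0014, 0.125], -85], [[0.0228, -0.0014, 0.125], -90], [[0.0228, -0.0014, 0.125], -90]]'

```text
clock: 11.92
tcp_pos: [0.4556, 0.0903, 0.2037]
ee_rot: [-1.564, 0.002, -0.176]
force: [0.9, 0.5, 0.1]
width: 0.0854
```

```bash
python3 - <<'E'
from tr import *
s=get_state();print(s["tcp_pos"],s["ee_rot"],stp(s["tcp_pos"]))
c=cam("wrist",s);save("wrist","w10",None,1.4);save("scene","s10",(230,130,390,270),3.7);save("top","t10",(160,80,340,260),3)
E
```

```text
[0.4556 0.0903 0.2037] [-1.5637  0.0018 -0.1756] [-0.1744  0.0242]
```

View pics/w10.png

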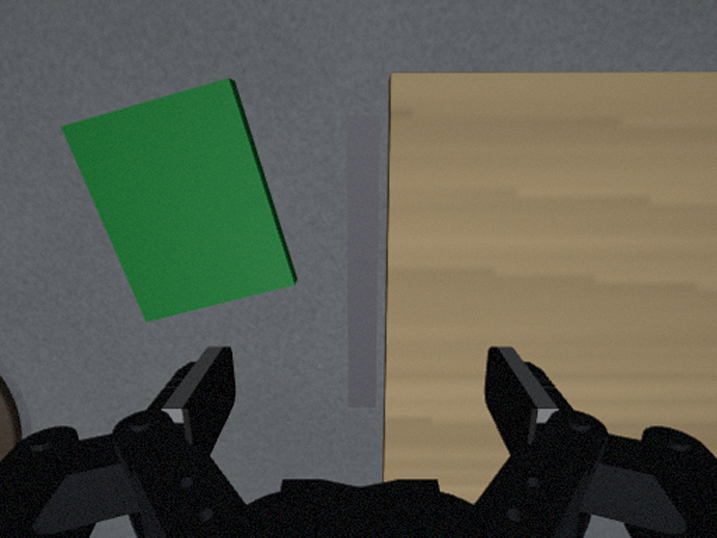

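View pics/s10.png

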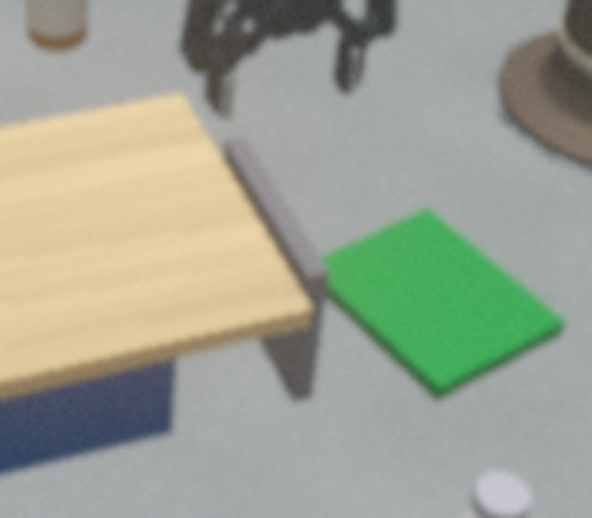

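View pics/t10.png

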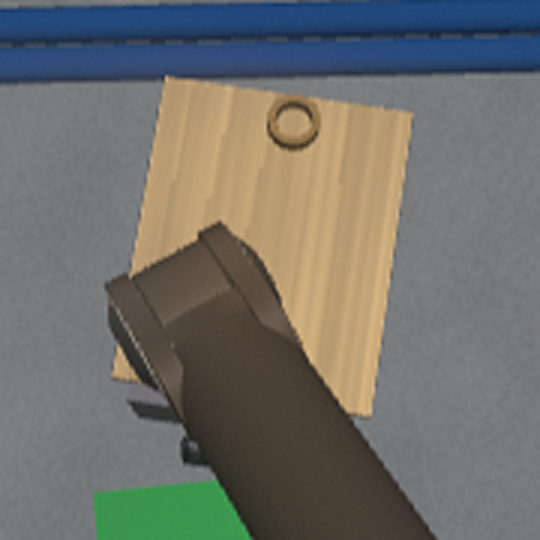

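```bash
python3 - <<'E'
from tr import *
c=cam("wrist")
print(stp(ray("wrist",np.array([[346.5,115],[378.5,115],[376,407],[348.5,407]])/1.4,.130,c)))
print(stp(ray("wrist",np.array([[390,72],[384,470]])/1.4,.12,c)))
E
```

```text
[[-0.18    0.1103]
 [-0.1648  0.1103]
 [-0.1643 -0.0501]
 [-0.1803 -0.0501]]
[[-0.159   0.1305]
 [-0.1582 -0.1035]]
```

Emit:
step_arm --plan '[[[0.002, 0.003, -0.02], 0], [[0.0031, 0.0055, -0.04], 0], [[0.0031, 0.0055, -0.06], 0], [[0.0031, 0.0055, -0.075], 0], [[0.0031, 0.0055, -0.0825], 0], [[0.0031, 0.0055, -0.0825], 0]]'

```text
clock: 12.82
tcp_pos: [0.4587, 0.0957, 0.1208]
ee_rot: [-1.564, 0.003, -0.174]
force: [-0.1, -0.6, 0.0]
width: 0.0852
```

Emit:
step_arm --plan '[[[0, 0, 0], 0], [[0, 0, 0], 0], [[0, 0, 0], 0], [[0, 0, 0], 0], [[0, 0, 0], 0], [[0, 0, 0], 0]]' --gripper 1 --squeeze 80

```text
clock: 13.58
tcp_pos: [0.4591, 0.0956, 0.1213]
ee_rot: [-1.564, 0.002, -0.174]
force: [-1.2, -1.4, 5.4]
width: 0.0134
```

Emit:
step_arm --plan '[[[0, 0, 0.005], 0], [[0, 0, 0.015], 0], [[0, 0, 0.015], 0]]'

```text
clock: 13.95
tcp_pos: [0.4596, 0.0958, 0.1372]
ee_rot: [-1.563, 0.0, -0.175]
force: [-0.5, -0.9, -2.0]
width: 0.0134
```

```bash
python3 - <<'E'
from tr import *
save("wrist","w11",None,1.4);save("scene","s11",(230,130,390,270),3.7)
E
```

```text
(no output)
```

View pics/s11.png

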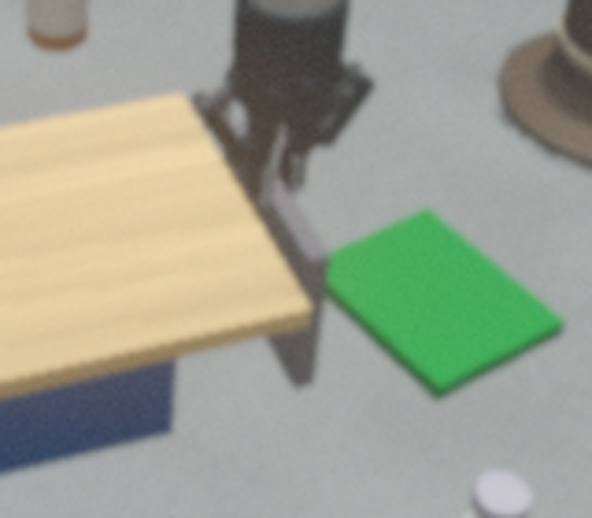

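View pics/w11.png

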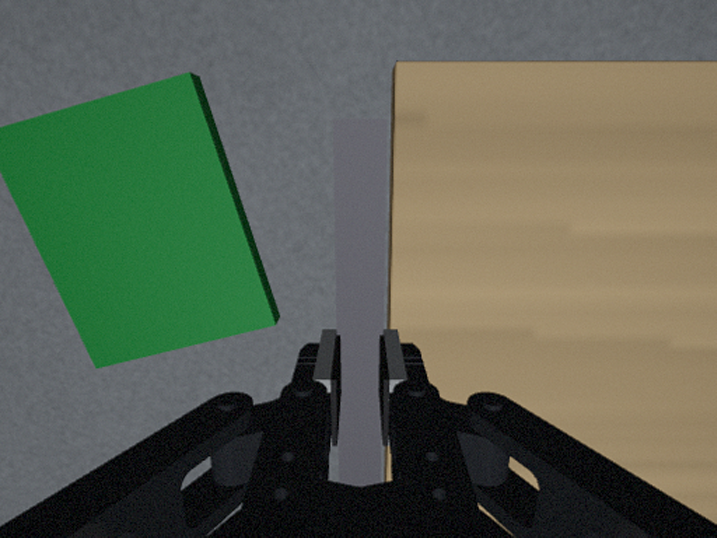

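Emit:
step_arm --plan '[[[-0.003, 0.0005, 0.01], 0], [[-0.005, 0.001, 0.03], 0], [[-0.005, 0.001, 0.055], 0], [[-0.005, 0.001, 0.08], 0], [[-0.005, 0.001, 0.105], 0], [[-0.005, 0.001, 0.126], 0], [[0.01, -0.002, 0.13], 0], [[0.035, -0.006, 0.13], 0], [[0.065, -0.011, 0.13], 0], [[0.095, -0.017, 0.13], 0], [[0.125, -0.022, 0.13], 0], [[0.155, -0.027, 0.13], 0], [[0.185, -0.033, 0.13], 0], [[0.21, -0.037, 0.13], 0], [[0.2216, -0.0391, 0.125], 0], [[0.2216, -0.0391, 0.12], 0], [[0.2216, -0.0391, 0.12], 0]]'

```text
clock: 16.18
tcp_pos: [0.6797, 0.0567, 0.2555]
ee_rot: [-1.564, 0.003, -0.174]
force: [-0.8, 0.2, -1.4]
width: 0.0135
```

```bash
python3 - <<'E'
from tr import *
s=get_state();print(s["tcp_pos"],s["force"],stp(s["tcp_pos"]))
save("scene","s12",(140,60,340,210),3.3)
E
```

```text
[0.6797 0.0567 0.2555] [-0.7894  0.2022 -1.3875] [0.0521 0.0301]
```

View pics/s12.png

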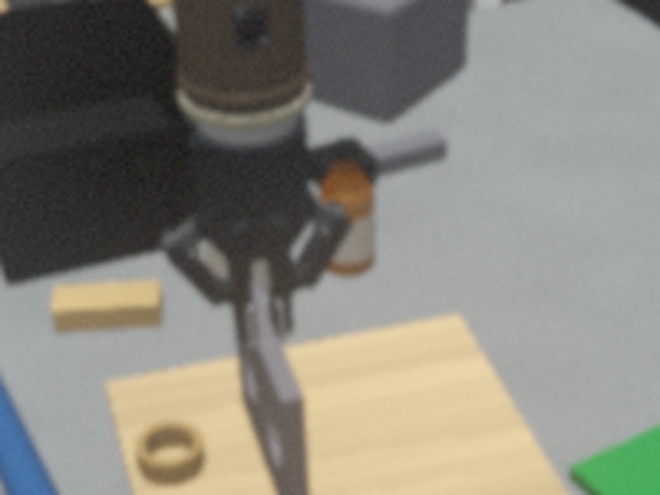

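Emit:
step_arm --plan '[[[0, 0, -0.005], 0], [[0, 0, -0.01], 0], [[0, 0, -0.012], 0], [[0, 0, -0.014], 0], [[0, 0, -0.015], 0], [[0, 0, -0.015], 0]]'

```text
clock: 16.98
tcp_pos: [0.68, 0.0566, 0.2415]
ee_rot: [-1.564, 0.002, -0.174]
force: [-0.1, -0.2, -0.8]
width: 0.0133
```

Emit:
step_arm --plan '[[[0, 0, -0.0012], 0], [[0, 0, -0.0012], 0]]'

```text
clock: 17.23
tcp_pos: [0.6804, 0.0566, 0.2415]
ee_rot: [-1.564, 0.0, -0.174]
force: [-1.2, -1.3, 4.8]
width: 0.0135
```

Emit:
step_arm --plan '[[[0, 0, 0], 0], [[0, 0, 0], 0], [[0, 0, 0], 0], [[0, 0, 0], 0]]' --gripper 0.55

```text
clock: 17.73
tcp_pos: [0.6803, 0.0566, 0.2413]
ee_rot: [-1.564, 0.001, -0.174]
force: [-0.1, 0.3, 0.8]
width: 0.0386
```

```bash
python3 - <<'E'
from tr import *
s=get_state();print(s["tcp_pos"],s["force"],stp(s["tcp_pos"]))
save("scene","s13",(140,80,340,230),3.3);save("wrist","w13",None,1.4)
E
```

```text
[0.6803 0.0566 0.2413] [-0.1362  0.2837  0.7655] [0.0527 0.0301]
```

View pics/s13.png

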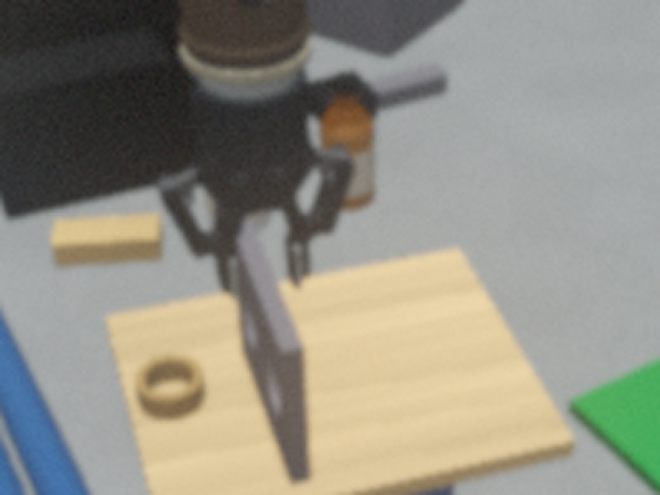

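View pics/w13.png

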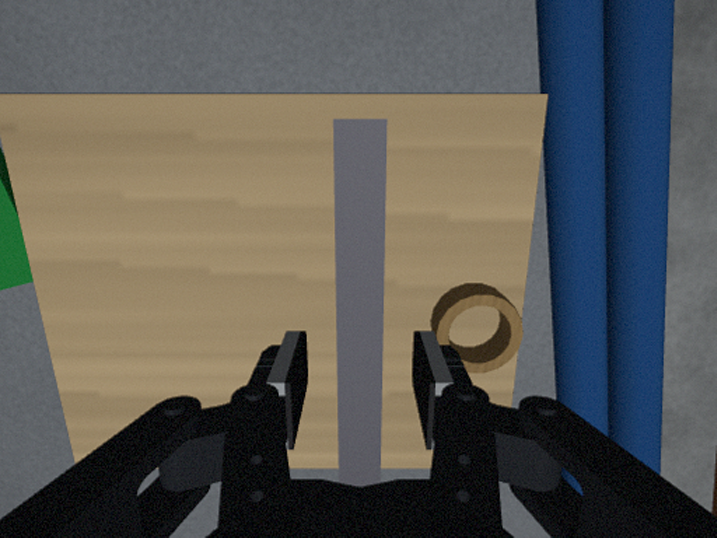

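Emit:
step_arm --plan '[[[0, 0, -0.012], 0], [[0, 0, -0.024], 0], [[0, 0, -0.026], 0], [[-0.007, 0.0012, -0.026], 0], [[-0.014, 0.0024, -0.026], 0], [[-0.02, 0.0035, -0.026], 0], [[-0.026, 0.0046, -0.026], 0], [[-0.0315, 0.0056, -0.026], 0], [[-0.0315, 0.0056, -0.026], 0]]'

```text
clock: 18.95
tcp_pos: [0.6485, 0.0623, 0.2156]
ee_rot: [-1.564, 0.0, -0.174]
force: [-0.4, 0.7, 0.2]
width: 0.0387
```

```bash
python3 - <<'E'
from tr import *
s=get_state();print(s["tcp_pos"],s["force"],stp(s["tcp_pos"]))
save("scene","s14",(140,80,340,230),3.3)
E
```

```text
[0.6485 0.0623 0.2156] [-0.4365  0.6539  0.1569] [0.0203 0.0302]
```

View pics/s14.png

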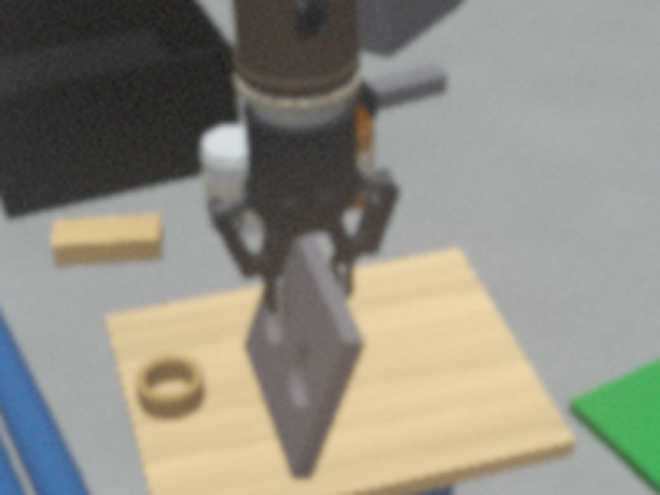

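Emit:
step_arm --plan '[[[-0.008, 0.0014, 0], 0], [[-0.015, 0.0026, 0], 0], [[-0.0215, 0.0038, -0.001], 0], [[-0.028, 0.005, -0.004], 0], [[-0.0345, 0.0061, -0.007], 0], [[-0.04, 0.007, -0.01], 0], [[-0.0455, 0.008, -0.0145], 0], [[-0.051, 0.009, -0.019], 0], [[-0.056, 0.0099, -0.025], 0], [[-0.062, 0.011, -0.032], 0], [[-0.072, 0.0127, -0.036], 0], [[-0.1, 0.0176, -0.036], 0], [[-0.14, 0.0246, -0.03], 0], [[-0.16, 0.028, 0.01], 0], [[-0.16, 0.028, 0.05], 0], [[-0.16, 0.028, 0.05], 0]]'

```text
clock: 21.0
tcp_pos: [0.4899, 0.0909, 0.2682]
ee_rot: [-1.563, -0.005, -0.174]
force: [0.9, 0.3, -0.4]
width: 0.0382
```

```bash
python3 - <<'E'
from tr import *
s=get_state();print(s["tcp_pos"],s["force"],stp(s["tcp_pos"]))
save("scene","s15",(140,80,340,230),3.3)
E
```

```text
[0.4899 0.0909 0.2682] [ 0.8655  0.2803 -0.3612] [-0.1408  0.0308]
```

View pics/s15.png

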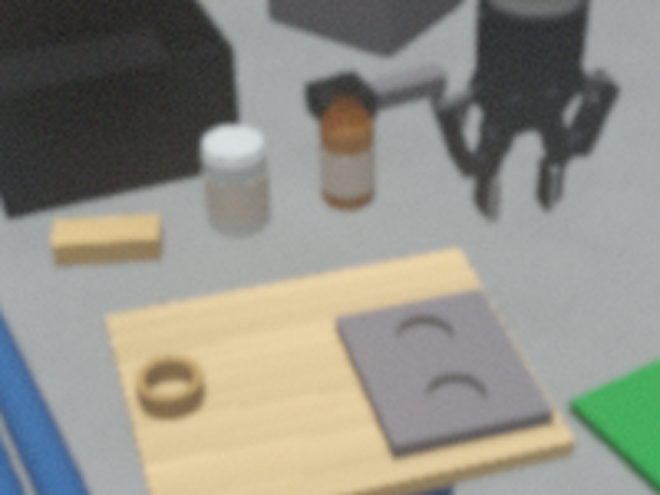

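```bash
python3 - <<'E'
from tr import *
P=np.array([[550,410],[483,292],[338,318],[397,443]])/3.3+[140,80]
print(stp(ray("scene",P,.136)))
s=get_state();c=cam("wrist",s);save("wrist","w15",None,1.4);save("top","t15",(120,80,340,260),3)
E
```

```text
[[-0.1467  0.1086]
 [-0.1497 -0.0438]
 [-0.0223 -0.0476]
 [-0.0234  0.1072]]
```

View pics/t15.png

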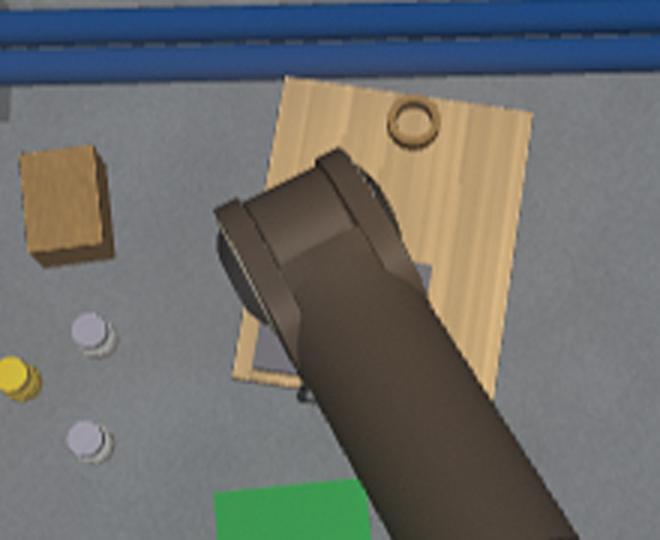

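View pics/w15.png

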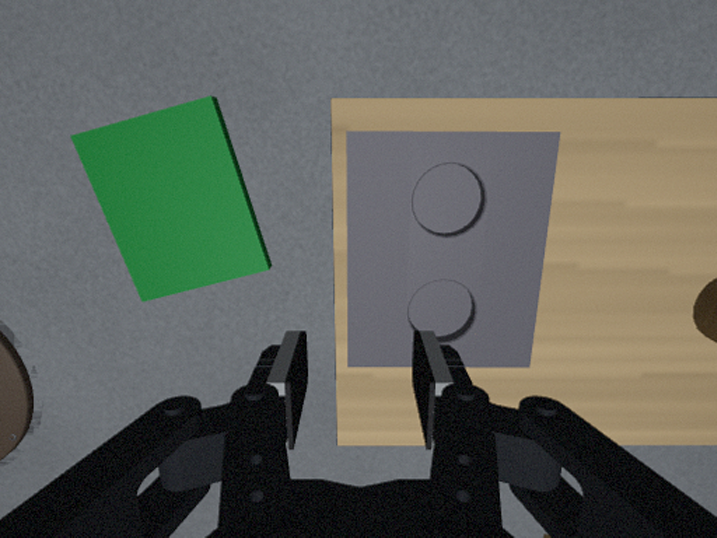

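```bash
python3 - <<'E'
from tr import *
c=cam("wrist")
q=stp(ray("wrist",np.array([[347,131],[560,132],[530.5,367],[347.5,367]])/1.4,.136,c));print(q,q.mean(0))
e=stp(ray("wrist",np.array([[333,130],[337,400]])/1.4,.12,c));print("step edge",e)
# pockets rim ellipse
im=cv2.imread("pics/w15.png")
for el in ([448,199],[441.5,309]): print("pocket rim centre",stp(ray("wrist",np.array(el)/1.4,.136,c)), )
print(wld(*q.mean(0)))
j=ray("top",[[120+90/3,80+331/3],[120+88.5/3,80+438.5/3]],.065);print(j,stp(j))
print(ray("wrist",[[0,0]],0,c)[0])
print(get_state()["qpos"])
E
```

```text
[[-0.1492  0.1096]
 [-0.0207  0.1089]
 [-0.0204 -0.0497]
 [-0.1503 -0.0497]] [-0.0852  0.0298]
step edge [[-0.1586  0.1106]
 [-0.1591 -0.0872]]
pocket rim centre [[-0.0859  0.0688]]
pocket rim centre [[-0.086  -0.0056]]
[0.5445 0.0802]
[[0.5487 0.3432 0.065 ]
 [0.4364 0.3425 0.065 ]] [[-0.1267  0.2894]
 [-0.2373  0.2692]]
[0.2257 0.3267 0.    ]
[ 0.4191  0.2553 -0.8202  1.8156  0.1969  1.1547 -0.6394]
```

Emit:
step_arm --plan '[[[0, 0.04, 0], 0], [[0, 0.09, 0], 0], [[0, 0.14, 0], 0], [[0, 0.19, 0], 0], [[0, 0.22, 0], 0], [[0, 0.22, 0], 0]]' --gripper 0

```text
clock: 21.9
tcp_pos: [0.4866, 0.3124, 0.2628]
ee_rot: [-1.565, 0.004, -0.17]
force: [-0.5, -0.4, -0.0]
width: 0.0854
```

```bash
python3 - <<'E'
from tr import *
s=get_state();print(s["tcp_pos"],s["ee_rot"],s["width"])
save("wrist","w16",None,1.4);save("top","t16",(120,80,340,260),3);save("scene","s16",None,1.5)
E
```

```text
[0.4866 0.3124 0.2628] [-1.5647  0.0045 -0.1701] 0.0853934826775793
```

View pics/w16.png

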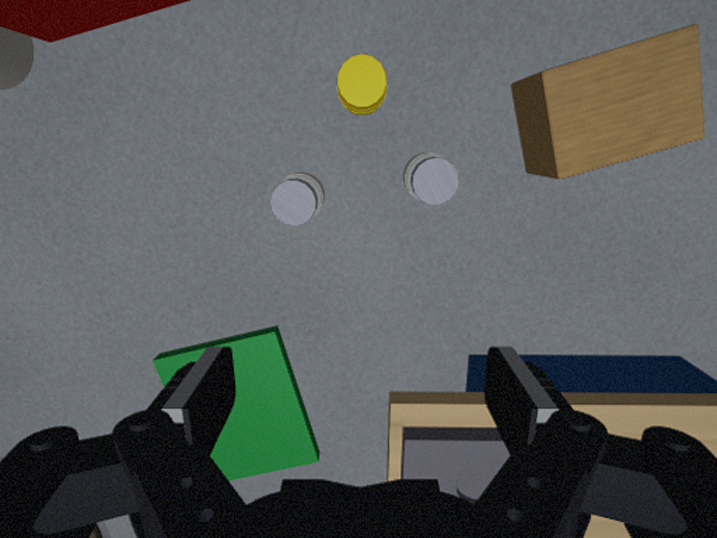

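View pics/t16.png

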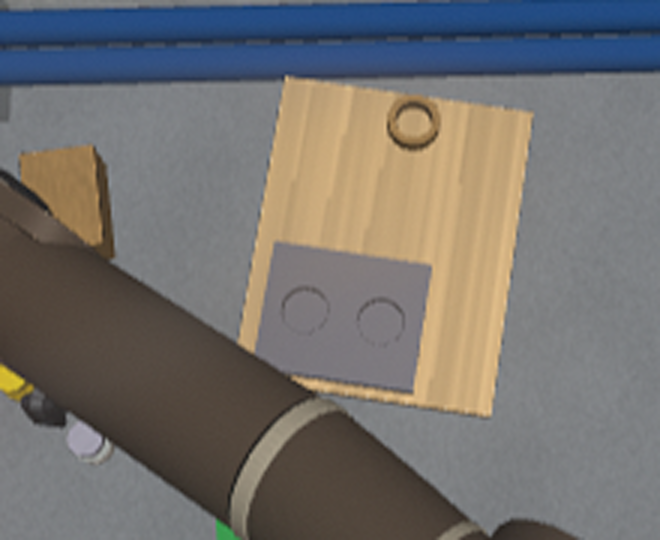

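```bash
python3 - <<'E'
from tr import *
print(ray("wrist",np.array([[294,202],[434.5,180]])/1.4,.065))
q=stp(ray("top",np.array([[277,241],[431,264.5],[413.5,393]])/3+[120,80],.136));print(q,(q[0]+q[2])/2)
print(stp(ray("top",np.array([[304,310],[380.5,322]])/3+[120,80],.136)))
im=np.load("top0.npy").astype(np.uint8);hsv=cv2.cvtColor(im,cv2.COLOR_RGB2HSV)
for (u,v) in ((150,190),(148,226)):
    sub=im[v-10:v+12,u-10:u+12].astype(int)
    m=((sub[...,2]-sub[...,1]>6)).astype(np.uint8);n,l,st,ce=cv2.connectedComponentsWithStats(m)
    k=1+np.argmax(st[1:,4]);print(st[k,4],ray("top",[[u-10+ce[k][0],v-10+ce[k][1]]],.065))
E
```

```text
[[0.4422 0.3451 0.065 ]
 [0.5541 0.3427 0.065 ]]
[[-0.0201  0.1049]
 [-0.0207 -0.0509]
 [-0.1515 -0.0528]] [-0.0858  0.026 ]
[[-0.0858  0.0667]
 [-0.0863 -0.0101]]
104 [[0.5512 0.346  0.065 ]]
110 [[0.4379 0.3478 0.065 ]]
```

Emit:
step_arm --plan '[[[-0.02, 0.015, -0.03], 0], [[-0.04, 0.03, -0.08], 0], [[-0.046, 0.0346, -0.12], 0], [[-0.046, 0.0346, -0.143], 0], [[-0.046, 0.0346, -0.143], 0]]'

```text
clock: 22.68
tcp_pos: [0.442, 0.3409, 0.1188]
ee_rot: [-1.57, 0.005, -0.177]
force: [-0.4, 0.5, 0.2]
width: 0.0856
```

```bash
python3 - <<'E'
from tr import *
s=get_state();print(s["tcp_pos"],s["ee_rot"]);print("tcp px*1.4",proj("wrist",[[*s["tcp_pos"][:2],.065]])*1.4)
save("wrist","w17",None,1.4)
E
```

```text
[0.442  0.3409 0.1188] [-1.5696  0.0046 -0.177 ]
tcp px*1.4 [[358.7435 298.8082]]
```

View pics/w17.png

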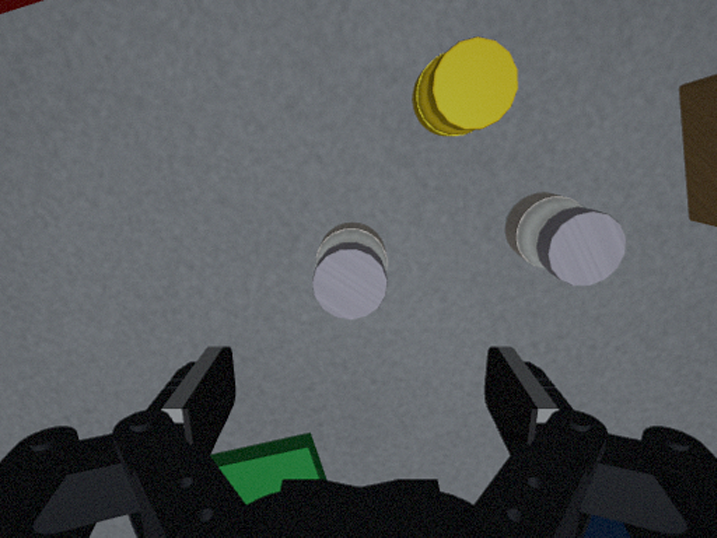

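```bash
python3 - <<'E'
from tr import *
print(ray("wrist",np.array([[350,282],[587,246],[313.5,282],[387,282]])/1.4,.065))
E
```

```text
[[0.44   0.3508 0.065 ]
 [0.5539 0.3487 0.065 ]
 [0.4224 0.3539 0.065 ]
 [0.4577 0.3476 0.065 ]]
```

Emit:
step_arm --plan '[[[-0.002, 0.0095, -0.01], 0], [[-0.002, 0.0095, -0.04], 0], [[-0.002, 0.0095, -0.07], 0], [[-0.002, 0.0095, -0.09], 0], [[-0.002, 0.0095, -0.097], 0], [[-0.002, 0.0095, -0.097], 0], [[-0.002, 0.0095, -0.097], 0]]'

```text
clock: 23.6
tcp_pos: [0.4411, 0.352, 0.0242]
ee_rot: [-1.566, 0.002, -0.177]
force: [0.5, 0.3, 0.6]
width: 0.0853
```

Emit:
step_arm --plan '[[[0, 0, 0], 0], [[0, 0, 0], 0], [[0, 0, 0], 0], [[0, 0, 0], 0], [[0, 0, 0], 0]]' --gripper 1 --squeeze 40

```text
clock: 24.22
tcp_pos: [0.4412, 0.3522, 0.0248]
ee_rot: [-1.566, 0.002, -0.177]
force: [-1.7, -1.2, 5.5]
width: 0.038
```

Emit:
step_arm --plan '[[[0, 0, 0.04], 0], [[0, 0, 0.1], 0], [[0, -0.01, 0.16], 0], [[0.01, -0.04, 0.2], 0], [[0.025, -0.08, 0.2], 0], [[0.04, -0.13, 0.2], 0], [[0.055, -0.18, 0.2], 0], [[0.07, -0.23, 0.2], 0], [[0.085, -0.27, 0.2], 0], [[0.096, -0.3, 0.2], 0], [[0.096, -0.31, 0.2], 0], [[0.096, -0.31, 0.2], 0], [[0.096, -0.31, 0.2], 0]]'

```text
clock: 25.85
tcp_pos: [0.5367, 0.0439, 0.225]
ee_rot: [-1.566, 0.002, -0.175]
force: [0.1, 0.1, -1.7]
width: 0.0378
```

```bash
python3 - <<'E'
from tr import *
s=get_state();print(s["tcp_pos"],s["ee_rot"],stp(s["tcp_pos"]),s["width"])
save("wrist","w18",None,1.4);save("scene","s18",(140,60,340,210),3.3)
print(proj("wrist",[[*s["tcp_pos"][:2],s["tcp_pos"][2]+.040]])*1.4)
E
```

```text
[0.5367 0.0439 0.225 ] [-1.5656  0.0016 -0.1748] [-0.0865 -0.0074] 0.03777127228100639
[[356.5221 416.2648]]
```

View pics/w18.png

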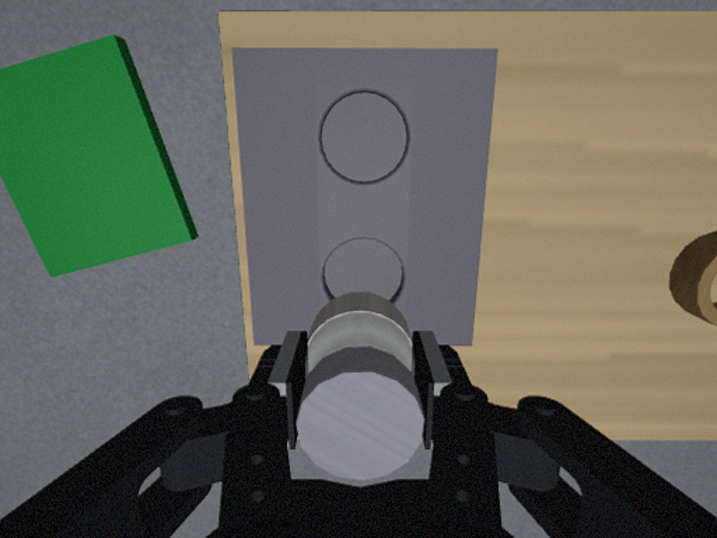

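View pics/s18.png

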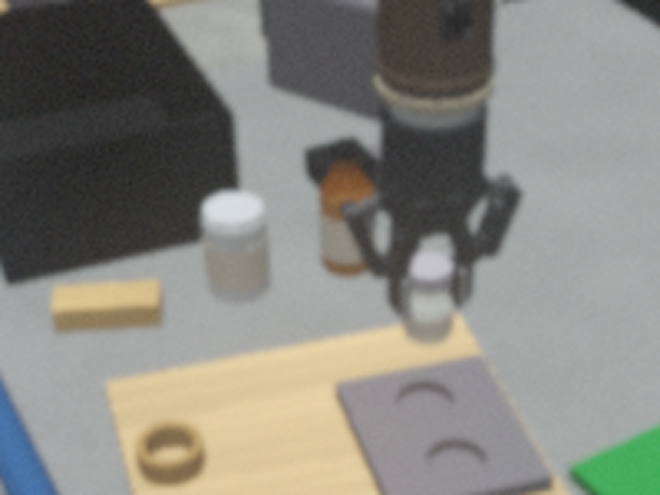

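```bash
python3 - <<'E'
from tr import *
im=read_camera("wrist");s=get_state();c=cam("wrist",s)
m=((im[...,2].astype(int)-im[...,1]>6)&(im[...,2]>85)).astype(np.uint8);m=cv2.morphologyEx(m,cv2.MORPH_OPEN,np.ones((5,5)))
m[:240]=0
cs,_=cv2.findContours(m,cv2.RETR_EXTERNAL,cv2.CHAIN_APPROX_NONE);ct=max(cs,key=cv2.contourArea)
print(cv2.contourArea(ct),cv2.boundingRect(ct),cv2.fitEllipse(ct))
zt=s["tcp_pos"][2]+.0402
W=stp(ray("wrist",ct[:,0],zt,c));(x,y),r=cv2.minEnclosingCircle((W*1000).astype(np.float32));print("lid",x,y,r,"tcp",stp(s["tcp_pos"])*1000)
A=np.c_[2*W,np.ones(len(W))];so=np.linalg.lstsq(A,(W**2).sum(1),rcond=None)[0];print("lsq",so[:2],np.sqrt(so[2]+(so[:2]**2).sum()))
q=stp(ray("wrist",np.array([[233,48],[498,48],[472,345.5],[254.5,345.5]])/1.4,.136,c));print(q,q.mean(0))
# pocket rims: left/right extremes and top
for pts in ([[320,137],[409,137],[364,89.5],[364,184]],[[323,272],[404,272],[363,237.5]]):
    w=stp(ray("wrist",np.array(pts)/1.4,.136,c));print(w)
E
```

```text
5392.0 (212, 266, 91, 77) ((256.8343200683594, 303.6323547363281), (76.46512603759766, 89.8356704711914), 90.02603149414062)
lid -85.45318603515625 -11.127022743225098 18.16606330871582 tcp [-86.2259  -7.7414]
lsq [-0.0856 -0.0111] 0.01772598170368538
[[-0.1475  0.11  ]
 [-0.0179  0.1099]
 [-0.0186 -0.0504]
 [-0.1485 -0.0504]] [-0.0831  0.0298]
[[-0.1061  0.0684]
 [-0.0601  0.0684]
 [-0.0834  0.0911]
 [-0.0833  0.0445]]
[[-0.1064 -0.0045]
 [-0.0605 -0.0045]
 [-0.0838  0.0154]]
```

Emit:
step_arm --plan '[[[0.002, 0.0015, -0.01], 0], [[0.002, 0.0015, -0.03], 0], [[0.002, 0.0015, -0.045], 0], [[0.002, 0.0015, -0.055], 0], [[0.002, 0.0015, -0.06], 0], [[0.002, 0.0015, -0.065], 0], [[0.002, 0.0015, -0.07], 0], [[0.002, 0.0015, -0.0735], 0], [[0.002, 0.0015, -0.0735], 0]]'

```text
clock: 27.12
tcp_pos: [0.5389, 0.0449, 0.1513]
ee_rot: [-1.566, 0.002, -0.175]
force: [0.3, -0.4, -0.9]
width: 0.0376
```

Emit:
step_arm --plan '[[[0, 0, -0.001], 0], [[0, 0, -0.002], 0], [[0, 0, -0.002], 0]]'

```text
clock: 27.5
tcp_pos: [0.539, 0.045, 0.1498]
ee_rot: [-1.566, 0.001, -0.175]
force: [-2.4, 0.1, 5.0]
width: 0.0379
```

```bash
python3 - <<'E'
from tr import *
s=get_state();print(s["tcp_pos"],s["force"])
save("scene","s19",(200,110,330,210),5)
E
```

```text
[0.539  0.045  0.1498] [-2.4163  0.0813  5.0161]
```

View pics/s19.png

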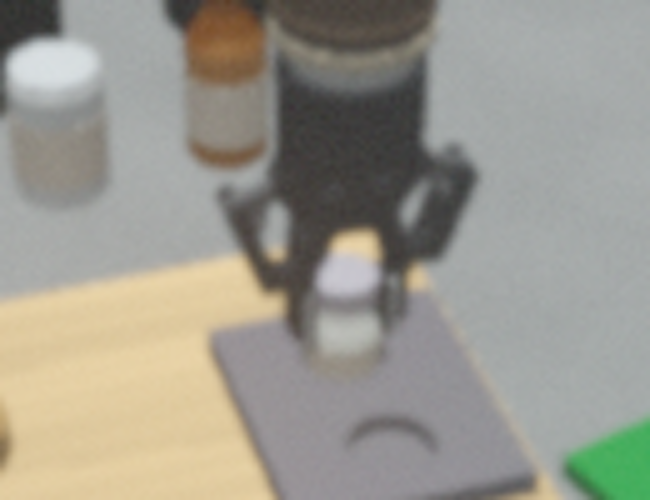

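Emit:
step_arm --plan '[[[0, 0, 0], 0], [[0, 0, 0], 0], [[0, 0, 0.005], 0], [[0, 0, 0.04], 0], [[0, 0, 0.1], 0], [[0, 0.03, 0.12], 0], [[0.002, 0.07, 0.12], 0], [[0.004, 0.12, 0.12], 0], [[0.006, 0.17, 0.12], 0], [[0.009, 0.22, 0.1], 0], [[0.012, 0.27, 0.08], 0], [[0.014, 0.3, 0.05], 0], [[0.014, 0.303, 0.03], 0], [[0.014, 0.303, 0.0], 0], [[0.014, 0.303, -0.03], 0], [[0.014, 0.303, -0.03], 0], [[0.014, 0.303, -0.03], 0]]' --gripper 0

```text
clock: 29.68
tcp_pos: [0.5538, 0.3477, 0.1211]
ee_rot: [-1.565, 0.0, -0.176]
force: [0.2, -0.7, 0.8]
width: 0.0856
```

```bash
python3 - <<'E'
from tr import *
s=get_state();print(s["tcp_pos"],s["ee_rot"],s["force"])
print("carton top",ray("top",np.array([[190,196],[228,193],[233,246],[199,250]])/1.5,.07))
print(proj("wrist",[[*s["tcp_pos"][:2],.065]])*1.4)
save("wrist","w20",None,1.4);save("scene","s20",(150,60,400,260),2.8)
E
```

```text
[0.5538 0.3477 0.1211] [-1.5653  0.0001 -0.1759] [ 0.2121 -0.651   0.8146]
carton top [[0.7437 0.4203 0.07  ]
 [0.7486 0.3397 0.07  ]
 [0.6318 0.327  0.07  ]
 [0.6248 0.398  0.07  ]]
[[358.2559 297.5675]]
```

View pics/w20.png

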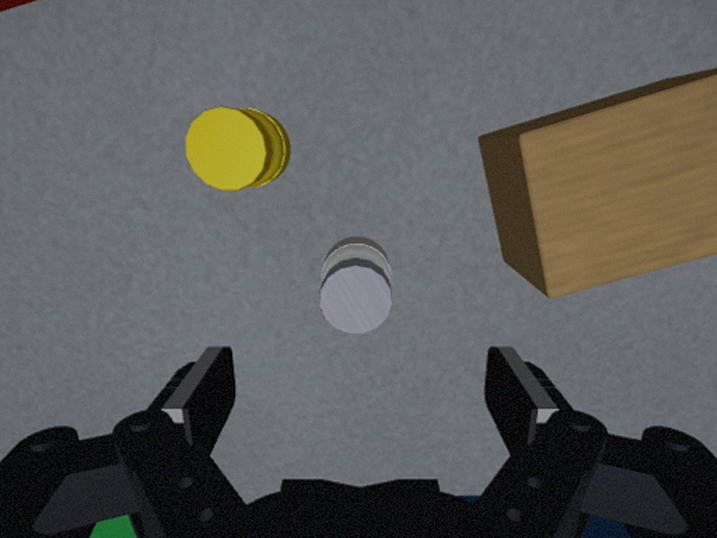

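View pics/s20.png

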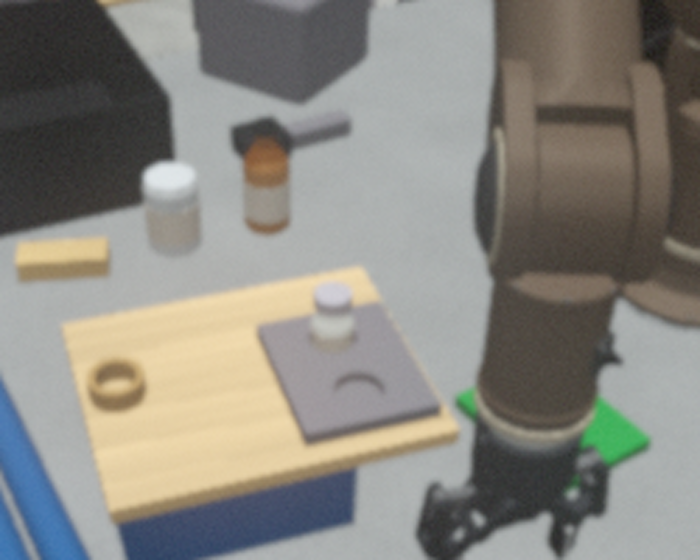

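Emit:
step_arm --plan '[[[-0.0005, -0.001, 0], 0], [[-0.0005, -0.001, 0], 0], [[-0.0005, -0.001, -0.03], 0], [[-0.0005, -0.001, -0.06], 0], [[-0.0005, -0.001, -0.085], 0], [[-0.0005, -0.001, -0.097], 0], [[-0.0005, -0.001, -0.097], 0], [[-0.0005, -0.001, -0.097], 0]]' --gripper 0.3

```text
clock: 30.78
tcp_pos: [0.5539, 0.3479, 0.0258]
ee_rot: [-1.563, -0.002, -0.176]
force: [-0.1, -0.3, 0.2]
width: 0.0598
```

Emit:
step_arm --plan '[[[0, 0, 0], 0], [[0, 0, 0], 0], [[0, 0, 0], 0], [[0, 0, 0], 0]]' --gripper 1 --squeeze 40

```text
clock: 31.28
tcp_pos: [0.5544, 0.3484, 0.0273]
ee_rot: [-1.562, -0.003, -0.176]
force: [-1.6, -0.4, 6.4]
width: 0.0374
```

Emit:
step_arm --plan '[[[0, 0, 0.04], 0], [[0, 0, 0.1], 0], [[0, -0.01, 0.16], 0], [[-0.001, -0.04, 0.2], 0], [[-0.001, -0.08, 0.2], 0], [[-0.0015, -0.13, 0.2], 0], [[-0.002, -0.18, 0.2], 0], [[-0.0024, -0.215, 0.2], 0], [[-0.0024, -0.2296, 0.2], 0], [[-0.0024, -0.2296, 0.2], 0], [[-0.0024, -0.2296, 0.2], 0]]'

```text
clock: 32.65
tcp_pos: [0.5518, 0.1208, 0.2275]
ee_rot: [-1.561, -0.003, -0.173]
force: [-0.1, 0.3, -1.1]
width: 0.0375
```

```bash
python3 - <<'E'
from tr import *
im=read_camera("wrist");s=get_state();c=cam("wrist",s)
cv2.imwrite("pics/w21.png",cv2.resize(im[:,:,::-1],None,fx=1.4,fy=1.4))
m=((im[...,2].astype(int)-im[...,1]>6)&(im[...,2]>85)).astype(np.uint8);m=cv2.morphologyEx(m,cv2.MORPH_OPEN,np.ones((5,5)))
m[:240]=0
cs,_=cv2.findContours(m,cv2.RETR_EXTERNAL,cv2.CHAIN_APPROX_NONE);ct=max(cs,key=cv2.contourArea)
print(cv2.contourArea(ct),cv2.boundingRect(ct))
zt=s["tcp_pos"][2]+.065-.0265
W=stp(ray("wrist",ct[:,0],zt,c));A=np.c_[2*W,np.ones(len(W))];so=np.linalg.lstsq(A,(W**2).sum(1),rcond=None)[0];print("lid",so[:2],np.sqrt(so[2]+(so[:2]**2).sum()),"tcp",stp(s["tcp_pos"]),s["tcp_pos"],s["ee_rot"],s["force"])
E
```

```text
5861.5 (214, 258, 89, 89)
lid [-0.0844  0.0677] 0.018776408272692297 tcp [-0.0851  0.0711] [0.5517 0.1209 0.2275] [-1.5611 -0.0033 -0.173 ] [-0.3625  0.2171 -2.3118]
```

View pics/w21.png

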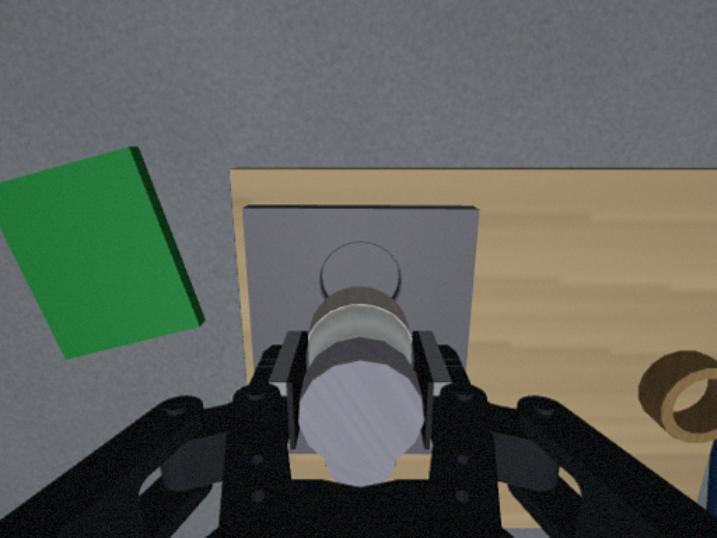

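Emit:
step_arm --plan '[[[0.0007, -0.0005, -0.01], 0], [[0.0007, -0.0005, -0.03], 0], [[0.0007, -0.0005, -0.045], 0], [[0.0007, -0.0005, -0.055], 0], [[0.0007, -0.0005, -0.06], 0], [[0.0007, -0.0005, -0.065], 0], [[0.0007, -0.0005, -0.07], 0], [[0.0007, -0.0005, -0.073], 0], [[0.0007, -0.0005, -0.073], 0]]'

```text
clock: 33.83
tcp_pos: [0.5524, 0.1204, 0.1544]
ee_rot: [-1.561, -0.003, -0.173]
force: [-0.7, -0.1, -1.4]
width: 0.0374
```

Emit:
step_arm --plan '[[[0, 0, -0.0015], 0], [[0, 0, -0.003], 0], [[0, 0, -0.003], 0]]'

```text
clock: 34.2
tcp_pos: [0.5526, 0.1205, 0.1522]
ee_rot: [-1.561, -0.004, -0.173]
force: [-2.8, -1.4, 5.2]
width: 0.0375
```

```bash
python3 - <<'E'
from tr import *
s=get_state();print(s["tcp_pos"],s["force"])
save("scene","s22",(200,110,330,210),5)
E
```

```text
[0.5526 0.1205 0.1522] [-2.7576 -1.4303  5.237 ]
```

View pics/s22.png

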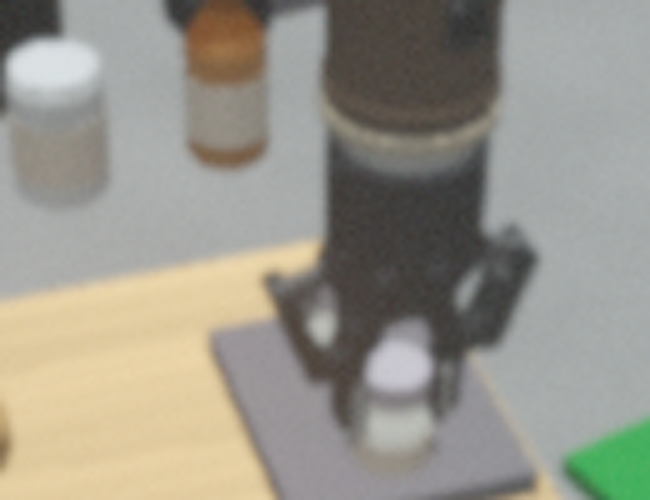

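Emit:
step_arm --plan '[[[0, 0, 0], 0], [[0, 0, 0], 0], [[0, 0, 0.005], 0], [[0, 0, 0.04], 0], [[0, 0, 0.1], 0], [[0, 0.03, 0.15], 0], [[0, 0.08, 0.15], 0], [[-0.02, 0.13, 0.15], 0], [[-0.05, 0.18, 0.15], 0], [[-0.05, 0.22, 0.15], 0], [[-0.05, 0.22, 0.15], 0]]' --gripper 0

```text
clock: 35.62
tcp_pos: [0.5007, 0.3442, 0.3026]
ee_rot: [-1.559, -0.003, -0.167]
force: [-0.3, 0.3, -0.7]
width: 0.0855
```

```bash
python3 - <<'E'
from tr import *
s=get_state();print(s["tcp_pos"],s["force"],s["clock"])
save("scene","s23",(170,90,330,210),5);save("top","t23",(110,80,390,280),2.8)
E
```

```text
[0.5007 0.3442 0.3026] [-0.3246  0.3232 -0.6813] 35.625
```

View pics/s23.png

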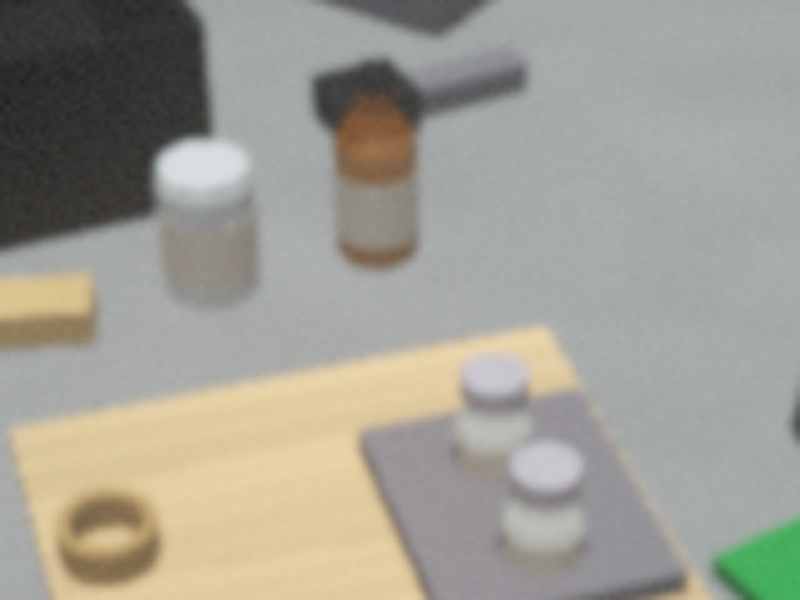

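View pics/t23.png

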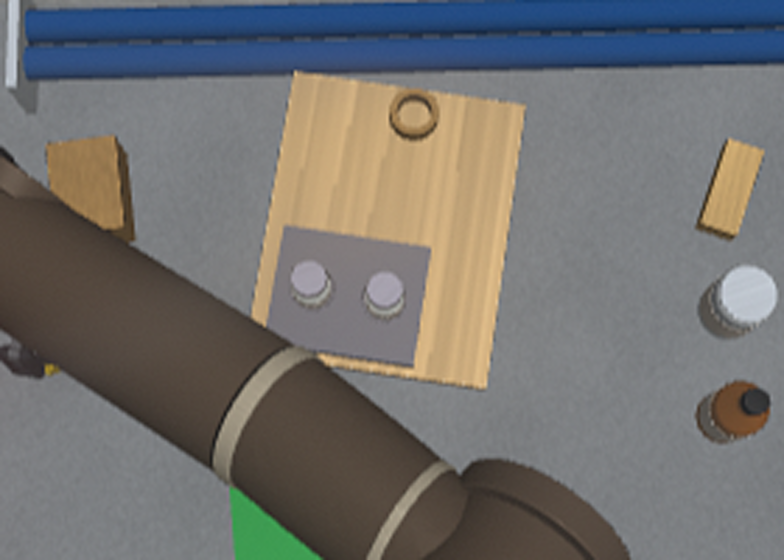

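```bash
python3 - <<'E'
from tr import *
L=np.array([[309,277],[384,290]])/2.8+[110,80];print("lid top cam",stp(ray("top",L,.19)))
L=np.array([[546,467],[496,378]])/5+[170,90];print("lid scene",stp(ray("scene",L,.19)))
q=stp(ray("top",np.array([[284,226],[431,247],[414,367]])/2.8+[110,80],.136));print("tray",q)
q=stp(ray("scene",np.array([[685,582]])/5+[170,90],.136));print(q)
print("tape",ray("top",np.array([[414,112]])/2.8+[110,80],.144))
job_done()
E
```

```text
lid top cam [[-0.0848  0.0665]
 [-0.0866 -0.0112]]
lid scene [[-0.0845  0.0698]
 [-0.0842 -0.0056]]
tray [[-0.0217  0.1074]
 [-0.0207 -0.0517]
 [-0.1517 -0.0529]]
[[-0.1444  0.1162]]
tape [[0.743  0.0032 0.144 ]]
the job is handed in; nothing more can be done
```

The tray is turned over and lying flat on the step, pockets up, with a jar standing in each pocket. I handed the job in at about 36 s of the 72 s allowed.

**How it was turned:** The moves only allow the tool to point down, so I could not grip the tray from underneath as you described. I did these steps instead:
1. I slid the tray about 22 mm over the front edge.
2. I pressed the overhang down with the fingertips and tilted the tray about the edge, clamped between the fingers and the step. It slipped the last stretch and came to rest upright on the table in front of the step.
3. I gripped it by its top edge, lifted it onto the step, and let it down plain side first with a finger steadying it. It dropped the last part of the way.

**Last checks:**
- **Tray:** the front edge is about 8–12 mm inside the step's front edge, and no other edge is near the step's edges.
- **Jars:** both went down to the pocket-floor height before any contact force showed. The top and scene cameras put both lids within about 3 mm of the pocket centres; they disagree with each other by up to 6 mm across the tray.
- **Other objects:** the tape is within about 3 mm of where it was measured at the start, which is near the 2 mm calibration error. In the pictures the bottle, can, block, carton and green tray look unmoved, but I did not measure them. The yellow jar was mostly hidden by the arm in the last picture and I did not check it again.
- **Forces:** the highest I saw was about 8 N, though I only read it at the end of each move.

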